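# Load the parts tumbler, lock its lid with the spring collar and start it

### The arm

A 6-joint arm with a two-finger parallel gripper is mounted at the origin on the work surface. World frame = base frame: x ahead of the robot, y to its left, z up, the work surface at z = 0. Lengths are in mm, angles in rad, forces in N, time in s.
With the tool pointing down it reaches from about 375 to 900 mm from the base axis. Payload 3.1 kg.
Tool frame: the origin (TCP) lies at the very end of the fingers, on their centre line; the grasp point (between the pads) lies behind it (manip.grip_depth is the z of the grasp point in the tool frame, in mm); z points along the fingers, y is the direction in which the jaws open and shut (so a half turn about z gives the same grasp; the last joint's range is limited). The gripper opens to 85 mm and grips with 20 to 120 N. Pads are 22 mm wide; open, the fingers measure 114 mm over their backs; the gripper's body (76 mm by 85 mm) begins 54 mm behind the grasp point. The pads swing forward as they close: fully open they stand 13 mm farther back than shut.
Start: joints at [-1.304, 0.527, 1.433, -0, 1.181, -0.178], TCP at [268.942, -564.152, 231.31] pointing down, gripper open.
Joint ranges: [-3.08, 3.08], [-0.75, 2.2], [0.22, 2.44], [-1.43, 4.57], [0, 2.65], [-2.85, 2.85]. Speed limits (rad/s): [2.79, 2.79, 3.14, 3.14, 3.14, 3.14].

### API

Orientations are given as a unit quaternion [x, y, z, w].
In Python, from bench import manip, imaging, cut_out, spot_point gives the robot as it stands.
- The arm moves only by the tool jog_arm, never from a script. Its argument "series" is a list of rows, each a list of 6 numbers: the shift along the tool's x, y, z in units of 25 mm (1.0 is 25 mm), then the turn, a rotation vector about the tool's x, y, z in units of 6 degrees (1.0 is 6 degrees). A call has 1 to 10 rows; each row is the pose to reach, as a shift and turn from the pose commanded when the call began, along the tool's axes at that moment; what a row does not reach only later rows make up. A row lasts 1/12 s, in which the tool goes at most 41.7 mm and 7.16 degrees, less where a joint would pass 70% of its speed; a pose out of reach is approached as far as the arm can. A call with a gripper value outside its range is refused whole. "grip" is the gripper command: -1 is fully open, 1 is shut, values between are in proportion, set as the call begins (left out, the last holds). The fingers move at their own pace and stop on an object; the grip force is fixed at half the most. Time passes only in rows, so rows that repeat a pose let the fingers close. It gives the time, the measured TCP pose, the force and the opening at its end, in the units of the state.
- manip.observe(): the state, without advancing time (a new reading comes with each control period).
- imaging.read_camera(name): name is "side" or "top" or "wrist"; returns the picture (420x560x3 uint8, red, green, blue); there is no depth.
- imaging.camera_params(name): a dict with "fov_y" (degrees; the focal length in pixels is half the picture's height over the tangent of half this angle, whatever the lens; pixels are square), "cx", "cy" (the principal point, pixels), "dist" ([k1, k2, p1, p2, k3] as OpenCV has them; the pictures are not rectified), "R" (3x3) and "t" (3): a world point X has camera coordinates R X + t. Camera axes: x right, y down, z forward; pixel columns grow to the right and rows downward; lengths in mm; the calibration is good to about 2 mm. A picture is of the moment at which its call begins: read the wrist's pose just before it. camera_params takes no time and is no camera call; for the wrist camera it gives the pose at the moment of the call.
- manip.finish_job(): hands the job in, once; it reports no verdict.
Trained networks look in the newest picture that a camera, given by its name, has taken for a name from the list of things; names that differ only in an ending like _2 or _b are one class to them, and where a whole thing is asked for, a point or a joint stands for the part that bears it (a point fixed in the world has none). Each returns a list of dicts, best first, with "confidence" (0 to 1); they miss things now and then, are a little off and sometimes report something else, mostly with a low value. They report only what shows in the picture. A call takes as long as a camera call. They do not tell look-alikes from the thing itself.
- cut_out(camera, query): "pixels" (420x560 bool, what is visible of it) and "box" ([left, top, right, bottom] in pixels, round what is visible of it).
- spot_point(camera, query): "point" ([column, row] in pixels: a listed point, or the origin of a listed thing).
The state is a dict: "clock": time; "joint_positions": joint angles; "qd": joint speeds; "joint_torque": joint torques, N m; "ee_pos": TCP position; "tool_rot": TCP orientation; "force": force on the tool from outside, world axes, zero at the start; "wrist_torque": the same for the moment, N m; "grip_width": finger opening in mm.
Only numpy, scipy, OpenCV 4.12 (cv2) and the standard library are available. Lean on these libraries where they do the work, as an engineer would, in place of code of your own. Each camera call takes 0.05 s, during which the arm holds its last target.

### The job

First stop the tumbler with its red key, then free the lid by pulling the brass spring collar up, turning it and letting it drop home, and lay the lid flat on the cork mat. Put every brown wooden foot on the bench into the orange bowl, set the lid back squarely on the rim and lock it with the collar, again dropped fully home. Set the black fader so that its middle is level with the blue pointer and, only once the lid is locked, press the green key so that it latches and the red one pops up; leave the white key up and the other things on the bench alone.

Things in the scene. Friction and masses are not known exactly. Their poses are not given: they have to be found in the camera images.
- tumbler: Fixed parts tumbler: grey round motor housing, 212 mm across, 45 mm high, with an orange bowl, outside diameter 176, inside 164 mm, rim 115 mm and flat inner floor 51 mm above the bench. Origin on the bench on the bowl's axis. Its lock post (26 mm thick, foot block 56 mm wide) stands at x = -126 mm, y = 0 of this frame, 32 mm outside the lid's edge. Place and yaw vary.
- lid: Loose round lid, 0.4 kg, origin at the centre of its underside. Plug 154 mm across, 8 mm deep (edge chamfered 5 mm), 5 mm play all round in the bowl; dark flange 188 mm across, 6 mm thick, rests on the rim; yellow knob 30 mm across, from 14 to 48 mm above the origin, to lift it by. Origin 107 mm above the bench when seated, 4 mm when lying on the mat. Yaw does not matter.
- collar_grip (a point): On the axis of the brass spring collar on the lock post: knurled sleeve 34 mm across, 42 mm tall, this point 18 mm below its top and 155 mm above the bench when home; rises with it. Under the sleeve a red tongue 18 mm wide, 8 mm thick, reaches to 52 mm from the axis, underside 123 mm above the bench (2 mm above the seated lid); locked, it points at the bowl's axis.
- collar_lift (a joint): How far the collar is pulled up (m): 0 home, 0.014 at the stop. A spring pulls it down with 2.4 N at home, 4.5 N at the top (its weight adds 1.2 N). It turns only while pulled up more than 8 mm, but for 0.07 rad of play in its notches; let go between the notches it stays up on the tooth.
- collar_turn (a joint): Turn of the collar (rad), counterclockwise seen from above: 0 is locked (tongue over the lid), 1.4 is released (tongue clear of the lid); it stops at both ends and has a notch there into which it drops. Turning takes about 0.02 N m when up.
- mat: Fixed round cork mat on the bench, 200 mm in diameter, 4 mm thick, origin at the centre of its underside: the place for the lid.
- foot0: Brown turned wooden furniture foot, loose, barrel-shaped: 34 mm in greatest diameter (between 6 and 19 mm up), 26 mm tall, flat ends 28 and 26 mm across, 30 g; origin at the centre of its underside, stands upright on the bench at the start. Not always present.
- foot1: Brown turned wooden furniture foot, loose, barrel-shaped: 34 mm in greatest diameter (between 6 and 19 mm up), 26 mm tall, flat ends 28 and 26 mm across, 30 g; origin at the centre of its underside, stands upright on the bench at the start. Not always present.
- foot2: Brown turned wooden furniture foot, loose, barrel-shaped: 34 mm in greatest diameter (between 6 and 19 mm up), 26 mm tall, flat ends 28 and 26 mm across, 30 g; origin at the centre of its underside, stands upright on the bench at the start. Not always present.
- foot3: Brown turned wooden furniture foot, loose, barrel-shaped: 34 mm in greatest diameter (between 6 and 19 mm up), 26 mm tall, flat ends 28 and 26 mm across, 30 g; origin at the centre of its underside, stands upright on the bench at the start. Not always present.
- panel: Fixed green control panel, 170 x 180 mm and 50 mm high, origin on the bench under its middle; place and yaw vary. In its frame the keys lie in a row at x = -45 mm: red stop key at y = +48, white key at y = 0, green key at y = -48 mm. The fader's track runs along its y axis at x = +30 mm; the grip's middle travels from y = -50 to +50 mm, slides with 1.5 N and stays where it is left.
- key_stop_top (a point): Centre of the top of the red stop key, a 30 x 30 mm cap, 18 mm above the panel when up, pressed straight down.
- key_high_top (a point): Centre of the top of the green (run) key, same shape, as is the white (low speed) key, which is down at the start.
- key_stop (a joint): How far the red key is down (m): 0 up, 0.0105 latched down, 0.0125 at the stop. Pressed right to the stop and let go it latches at 0.0105, and the key that was down pops up. Needs 2 to 4 N.
- key_low (a joint): The same for the white key.
- key_high (a joint): The same for the green key.
- fader_top (a point): Centre of the top of the fader's black grip, which is 28 mm along the panel's x, 20 mm along its y and 40 mm tall; this point is 104.5 mm above the bench.
- marker: Blue pointer fixed on the panel's far side of the fader track (26 mm beyond the track's middle line); its axes are parallel to the panel's; its thin line shows along y where the middle of the fader's grip must stand.
- glue: Glue bottle, 54 mm in diameter, 150 mm tall, not to be disturbed.
- sanding_block: Cork sanding block 70 x 40 x 30 mm, not to be disturbed.
- tape: Yellow tape measure 55 x 32 x 50 mm, not to be disturbed.
- screwdriver: Screwdriver, 200 mm, not to be disturbed.
- wrench: Wrench, 180 mm, not to be disturbed.
- pencup: Dark cup, 70 mm in diameter, 90 mm tall, not to be disturbed.
There are look-alikes about, which are no part of the job. Leave any purple or turquoise look-alike of the foot2 alone.

How it is judged:
By the outcome, as a careful person would: the job done as asked, in the order asked, and still so for the second after the job is handed in, with the robot touching nothing.
Of foot0, foot1, foot2, foot3 only 2 to 4 are there at a start; the rules pass over those that are not, and their reading is None.
At some moment in a run one of foot0, foot1, foot2, foot3 may be knocked a few centimetres aside while the robot is not near it.
It also fails if it takes over 210 s, if anything falls off the work surface, if the arm or the gripper's body presses on something with over 40 N, if the wrist force passes 120 N, or if a joint passes its speed limit or range.

## Working session

There is one attempt and no reset: what is moved stays moved. The work goes in short steps, Python scripts to look and compute and a tool call to move; the robot and the scene stay as the last step left them, time stands still between calls to the robot, and variables do not carry over. Pictures are saved under pics/ and viewed, and the job is handed in when it is done.

Besides the shell and the picture viewer there is one more tool, called after ">>>" by a JSON object that holds its "fn" and its "kwargs". jog_arm: Moves the arm, as the interface text tells. Its arguments: {"type":"object","properties":{"series":{"type":"array","items":{"type":"array","items":{"type":"number"}}},"grip":{"type":"number"}},"required":["series"]}

```bash
ls -la; mkdir -p pics; python3 - <<'E'
from bench import manip, imaging, cut_out, spot_point
import cv2
print(manip.observe()); print(manip.grip_depth)
for n in ["side","top","wrist"]:
    im=imaging.read_camera(n); cv2.imwrite(f"pics/a_{n}.png",im[:,:,::-1]); 
    p=imaging.camera_params(n); print(n,p)
E
```

```text
total 12
drwxr-xr-x  3 agent agent 4096 Dec  6 15:31 .
drwxr-xr-x 23 root  root  4096 Dec  6 15:31 ..
drwxr-xr-x  2 agent agent 4096 Dec  6 15:31 pics
{'clock': 0.0, 'joint_positions': array([-1.30451894e+00,  5.28471234e-01,  1.43395251e+00, -7.97172303e-06,
        1.18139096e+00, -1.78486951e-01]), 'qd': array([-0.0003474 ,  0.00018034, -0.00135923, -0.00076746, -0.00150266,
        0.00135643]), 'joint_torque': array([ 2.41989119e-04, -4.42345798e+01, -1.78024578e+01, -2.22536214e-04,
        8.39845306e-03,  5.08567140e-06]), 'ee_pos': array([ 268.73693311, -563.45299685,  230.31454283]), 'tool_rot': array([ 9.75373884e-01,  2.20555100e-01, -5.24352353e-05, -1.10979268e-03]), 'force': array([0.65938734, 0.33406564, 0.16968564]), 'wrist_torque': array([-0.00303987, -0.03552835, -0.02873954]), 'grip_width': 85.4921199008254}
-18.700000000000003
side {'fov_y': 48.430869915892046, 'cx': 288.6931214731945, 'cy': 210.09256437730303, 'dist': array([0.00101007, 0.        , 0.        , 0.        , 0.        ]), 'R': array([[ 0.99104626, -0.13351519,  0.00099768],
       [-0.0797916 , -0.
[... 189 characters left out ...]
 'cy': 210.88651392753877, 'dist': array([-0.03657927,  0.        ,  0.        ,  0.        ,  0.        ]), 'R': array([[ 0.02648961, -0.99964501, -0.00285454],
       [-0.99125315, -0.0258977 , -0.12940828],
       [ 0.12928842,  0.00625754, -0.99158729]]), 't': array([2.74824962e-01, 5.92995127e+02, 1.21903523e+03])}
wrist {'fov_y': 71.58101302716467, 'cx': 280.62381873449544, 'cy': 212.90591320984237, 'dist': array([-0.02570761,  0.        ,  0.        ,  0.        ,  0.        ]), 'R': array([[ 0.42954391, -0.90304539, -0.00102122],
       [-0.85746893, -0.40821915,  0.31321584],
       [-0.283265  , -0.1336643 , -0.94968142]]), 't': array([-625.32211648,  -40.27433948,  379.75937175])}
```

View pics/a_side.png

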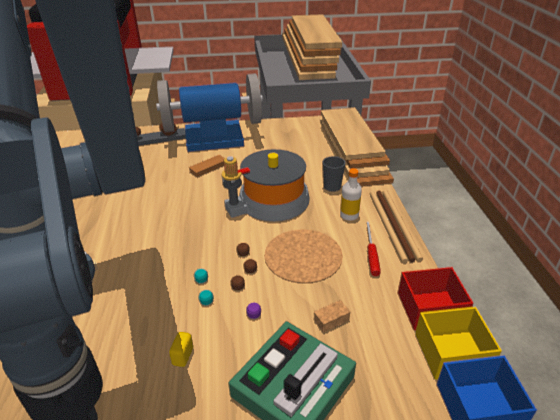

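View pics/a_top.png

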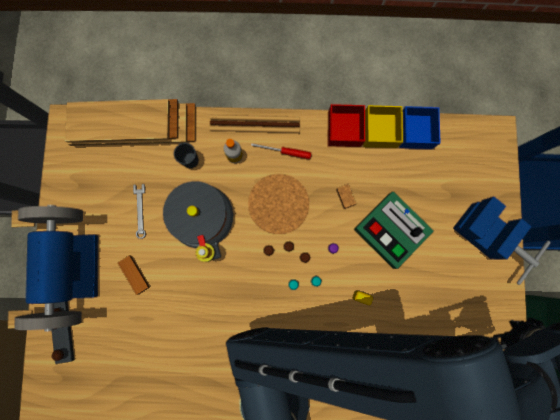

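View pics/a_wrist.png

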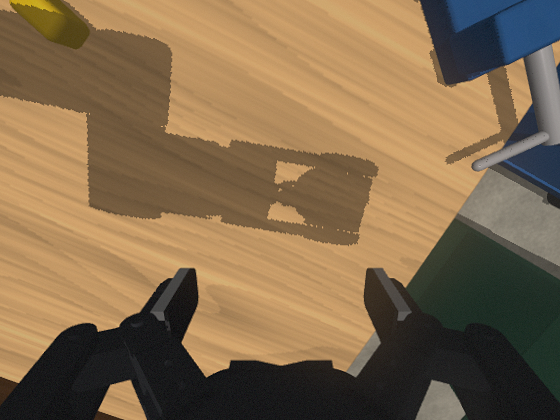

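Side and top both show three brown feet (top px ≈(268,250), (289,246), (305,258)), turquoise and purple look-alikes, the panel at right (395,230) and the tumbler at (200,215) with its post on the robot side.

```bash
cat > h.py <<'E'
import numpy as np, cv2
from bench import manip, imaging, cut_out, spot_point
from scipy.spatial.transform import Rotation as Rot
def K(p):
    f=210/np.tan(np.radians(p["fov_y"])/2)
    return np.array([[f,0,p["cx"]],[0,f,p["cy"]],[0,0,1.]])
def ray(p,px):
    px=np.atleast_2d(np.array(px,float))
    u=cv2.undistortPointsIter(px.reshape(-1,1,2),K(p),p["dist"],None,None,(3,50,1e-9)).reshape(-1,2)
    d=np.c_[u,np.ones(len(u))]@p["R"]; d/=np.linalg.norm(d,axis=1)[:,None]
    return -p["R"].T@p["t"], d
def onz(p,px,z):
    c,d=ray(p,px); return c+d*((z-c[2])/d[:,2])[:,None]
def proj(p,X):
    X=np.atleast_2d(np.array(X,float))
    return cv2.projectPoints(X,cv2.Rodrigues(p["R"])[0],p["t"],K(p),p["dist"])[0].reshape(-1,2)
def tri(l):
    A=np.zeros((3,3));b=np.zeros(3)
    for p,px in l:
        c,d=ray(p,px); M=np.eye(3)-np.outer(d[0],d[0]); A+=M;b+=M@c
    return np.linalg.solve(A,b)
def snap(cam,name=None):
    p=imaging.camera_params(cam); im=imaging.read_camera(cam)
    if name: cv2.imwrite(f"pics/{name}.png",im[:,:,::-1])
    return p,im
np.set_printoptions(precision=2,suppress=True)
E
python3 - <<'E'
from h import *
ps,_=snap("side");pt,_=snap("top")
for q,z in [("tumbler",0),("lid",107),("collar_grip",155),("mat",0),("panel",0),("key_stop_top",68),("key_high_top",68),("fader_top",104.5),("marker",60),("foot0",0),("foot2",0)]:
    a=spot_point("side",q);b=spot_point("top",q)
    for r in a: print(q,"side",r["point"],round(r["confidence"],2),onz(ps,r["point"],z)[0])
    for r in b: print(q,"top",r["point"],round(r["confidence"],2),onz(pt,r["point"],z)[0])
    if a and b: print("   tri",tri([(ps,a[0]["point"]),(pt,b[0]["point"])]))
print(manip.observe()["clock"])
E
```

```text
tumbler side [275.4, 196.9] 0.74 [578.81 268.77   0.  ]
lid side [273.4, 168.9] 0.95 [573.47 256.64 107.  ]
lid side [369.5, 245.3] 0.48 [756.18 -98.53 107.  ]
collar_grip side [231.8, 165.5] 0.67 [457.3  212.11 155.  ]
collar_grip top [204.0, 250.2] 0.58 [460.01 210.2  155.  ]
   tri [458.64 209.91 156.41]
mat side [302.2, 258.0] 0.83 [616.78  -6.85   0.  ]
mat top [276.8, 203.4] 0.56 [622.73   7.12   0.  ]
   tri [621.94   7.2  -12.97]
panel side [291.2, 384.4] 0.87 [ 539.71 -357.38    0.  ]
panel top [389.8, 230.0] 0.9 [ 545.06 -362.      0.  ]
   tri [ 541.92 -360.45    5.13]
key_stop_top side [291.7, 335.0] 0.68 [ 549.26 -293.76   68.  ]
key_stop_top top [376.3, 227.4] 0.65 [ 545.95 -300.78   68.  ]
key_stop_top top [280.6, 152.9] 0.33 [773.65  -0.7   68.  ]
   tri [ 546.89 -299.12   74.83]
key_high_top side [255.5, 367.6] 0.9 [ 473.23 -357.49   68.  ]
key_high_top side [242.3, 283.0] 0.15 [ 460.94 -140.62   68.  ]
key_high_top top [397.4, 250.2] 0.44 [ 477.62 -365.19   68.  ]
   tri [ 475.23 -362.81   75.91]
fader_top side [291.1, 380.1] 0.88 [ 531.08 -414.95  104.5 ]
fader_top
[... 1279 characters left out ...]
5.92   0.  ]
foot2 side [205.5, 300.5] 0.64 [ 373.46 -118.56    0.  ]
foot2 side [242.6, 247.9] 0.62 [468.29  51.88   0.  ]
foot2 side [250.4, 312.5] 0.57 [ 473.6  -167.83    0.  ]
foot2 side [249.7, 268.8] 0.43 [481.45 -28.24   0.  ]
foot2 top [313.8, 281.4] 0.58 [ 374.33 -117.32    0.  ]
foot2 top [277.3, 203.9] 0.56 [621.12   5.44   0.  ]
foot2 top [293.8, 280.5] 0.48 [375.53 -53.47   0.  ]
foot2 top [290.2, 245.6] 0.45 [486.34 -39.59   0.  ]
foot2 top [331.0, 244.5] 0.44 [ 493.28 -171.14    0.  ]
foot2 top [268.2, 250.2] 0.4 [469.71  30.91   0.  ]
foot2 top [302.5, 257.1] 0.4 [450.51 -79.89   0.  ]
foot2 top [196.2, 213.9] 0.34 [581.27 269.17   0.  ]
   tri [ 414.33 -113.94   43.06]
1.35
```

```bash
cat >> h.py <<'E'
def go(x,y,z,yaw_y=None):
    """print row for target TCP, tool y axis at world angle yaw_y (deg), pointing down"""
    s=manip.observe(); R0=Rot.from_quat(s["tool_rot"])
    Y=R0.as_matrix()[:,1]; cur=np.degrees(np.arctan2(Y[1],Y[0]))
    if yaw_y is None: yaw_y=cur
    a=np.radians(yaw_y); ty=np.array([np.cos(a),np.sin(a),0]); tz=np.array([0,0,-1.]); tx=np.cross(ty,tz)
    R1=Rot.from_matrix(np.c_[tx,ty,tz])
    d=R0.inv().apply(np.array([x,y,z])-s["ee_pos"])/25
    r=(R0.inv()*R1).as_rotvec(degrees=True)/6
    print("clock",round(s["clock"],2),"pos",s["ee_pos"],"yawy %.1f q6 %.2f w %.1f F"%(cur,s["joint_positions"][5],s["grip_width"]),s["force"])
    print("row",np.round(np.r_[d,r],2).tolist(), "rows needed %.1f/%.1f"%(np.linalg.norm(d)*25/41.7,np.linalg.norm(r)*6/7.16))
E
python3 - <<'E'
from h import *
go(567,-394,230,41.3)
E
```

```text
clock 1.35 pos [ 268.94 -564.14  231.32] yawy -64.5 q6 -0.18 w 85.7 F [ 0.41 -0.7  -0.39]
row [13.69, -1.01, 0.05, 0.0, -0.0, -17.64] rows needed 8.2/14.8
```

>>> {"fn": "jog_arm", "kwargs": {"series": [[13.7,-1.0,0,0,0,-17.6],[13.7,-1.0,0,0,0,-17.6],[13.7,-1.0,0,0,0,-17.6],[13.7,-1.0,0,0,0,-17.6],[13.7,-1.0,0,0,0,-17.6],[13.7,-1.0,0,0,0,-17.6],[13.7,-1.0,0,0,0,-17.6],[13.7,-1.0,0,0,0,-17.6],[13.7,-1.0,0,0,0,-17.6],[13.7,-1.0,0,0,0,-17.6]], "grip": 1}}

```text
clock: 2.18
ee_pos: [570.9, -391.2, 231.0]
tool_rot: [0.658, 0.753, 0.001, 0.0]
force: [0.0, -0.1, -0.7]
grip_width: 0.2
```

```bash
python3 - <<'E'
from h import *
go(567,-394,230,41.3)
E
```

```text
clock 2.18 pos [ 570.91 -391.15  231.04] yawy 7.8 q6 -0.90 w 0.2 F [ 0.04 -0.14 -0.66]
row [-0.09, -0.17, 0.04, 0.01, 0.0, -5.59] rows needed 0.1/4.7
```

>>> {"fn": "jog_arm", "kwargs": {"series": [[-0.1,-0.2,0,0,0,-5.6],[-0.1,-0.2,0,0,0,-5.6],[-0.1,-0.2,0,0,0,-5.6],[-0.1,-0.2,0,0,0,-5.6],[-0.1,-0.2,0,0,0,-5.6],[-0.1,-0.2,0,0,0,-5.6]]}}

```text
clock: 2.68
ee_pos: [562.7, -397.3, 231.2]
tool_rot: [0.416, 0.909, 0.0, -0.0]
force: [-0.1, -0.4, 0.1]
grip_width: 0.1
```

```bash
python3 - <<'E'
from h import *
p,im=snap("wrist","b_wrist")
for q,z in [("key_stop_top",68),("key_high_top",68),("fader_top",104.5),("marker",60),("panel",0)]:
    for r in spot_point("wrist",q): print(q,r["point"],round(r["confidence"],2),onz(p,r["point"],z)[0])
E
```

```text
key_stop_top [332.9, 111.5] 0.59 [ 546.06 -299.69   68.  ]
key_high_top [234.3, 115.2] 0.82 [ 474.02 -366.38   68.  ]
fader_top [243.9, 207.3] 0.83 [ 537.55 -423.64  104.5 ]
marker [303.4, 209.6] 0.45 [ 594.54 -396.18   60.  ]
panel [285.6, 150.9] 0.6 [ 541.46 -364.42    0.  ]
```

View pics/b_wrist.png

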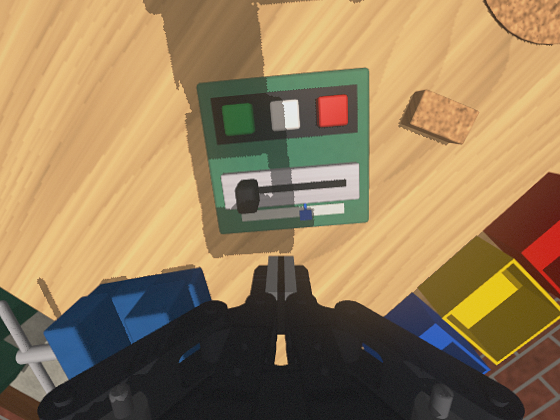

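The wrist view shows the panel: red key (333,111), green (238,119), white down (286,115), fader (247,193), blue pointer (305,211). Fitting the panel pose from its corners now.

```bash
python3 - <<'E'
from h import *
p=imaging.camera_params("wrist")
C=onz(p,[(198.5,84),(368.5,68.5),(368.5,222),(219.5,233.5)],50)[:,:2]
print(C, np.linalg.norm(np.roll(C,-1,0)-C,axis=1), C.mean(0))
# fit: panel-frame corners: green/-x:(-85,-90) red/-x:(-85,90), (85,90),(85,-90)
M=np.array([(-85,-90),(-85,90),(85,90),(85,-90)],float)
U,_,V=np.linalg.svd((M-M.mean(0)).T@(C-C.mean(0))); R=(U@V).T
print("yaw x",np.degrees(np.arctan2(R[1,0],R[0,0])), "org",C.mean(0))
o=C.mean(0)
for n,v in [("red",(-45,48)),("green",(-45,-48)),("white",(-45,0))]: print(n,o+R@np.array(v))
im=cv2.imread("pics/b_wrist.png")
cv2.imwrite("pics/b_crop.png",cv2.resize(im[60:245,190:380],None,fx=4,fy=3.2,interpolation=cv2.INTER_CUBIC))
E
```

```text
[[ 425.08 -367.67]
 [ 547.15 -243.84]
 [ 666.07 -359.47]
 [ 541.09 -486.  ]] [173.88 165.87 177.85 165.71] [ 544.85 -364.24]
yaw x -44.743970740853314 org [ 544.85 -364.24]
red [ 546.67 -298.47]
green [ 479.1  -366.66]
white [ 512.89 -332.57]
```

View pics/b_crop.png

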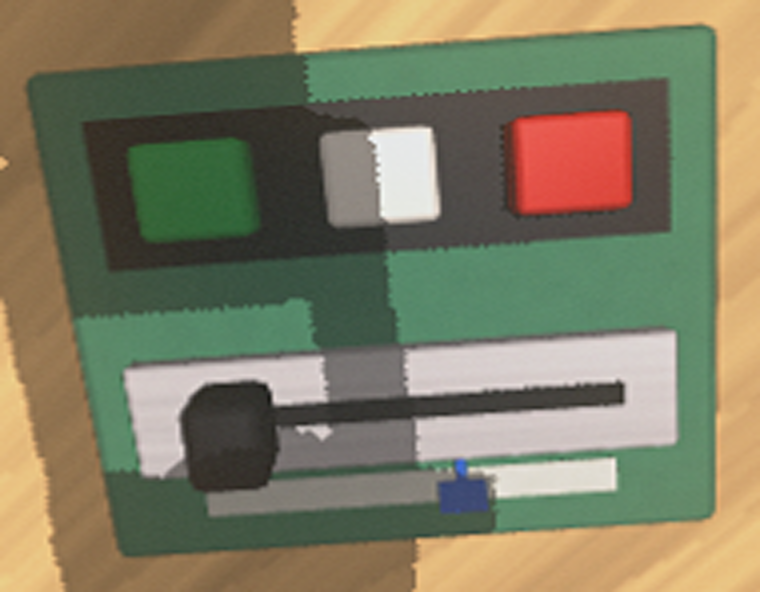

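```bash
python3 - <<'E'
from h import *
p=imaging.camera_params("wrist")
K2=onz(p,[(333,110.6),(238.2,119)],68); print(K2, np.degrees(np.arctan2(*(K2[0]-K2[1])[[1,0]])), np.linalg.norm(K2[0]-K2[1]))
for z in (52,62): 
    C=onz(p,[(305.2,205.3),(305.7,214.7)],z)[:,:2]-[544.85,-364.24]; a=np.radians(-44.74); R=np.array([[np.cos(a),-np.sin(a)],[np.sin(a),np.cos(a)]]); print(z,C@R)
C=onz(p,[(247,192)],104.5)[:,:2]-[544.85,-364.24];print("fader",C@R)
go(546.5,-299,85,45.3)
E
```

```text
[[ 545.82 -299.03   68.  ]
 [ 479.32 -366.57   68.  ]] 45.444213532110616 94.79228058867768
52 [[55.49 15.01]
 [66.95 14.96]]
62 [[52.43 14.39]
 [63.53 14.34]]
fader [[ 21.76 -42.62]]
clock 2.98 pos [ 562.69 -397.32  231.3 ] yawy 40.6 q6 -1.49 w 0.1 F [ 0.51 -0.3   0.3 ]
row [3.41, 2.07, 5.85, 0.0, -0.0, -0.78] rows needed 4.2/0.6
```

>>> {"fn": "jog_arm", "kwargs": {"series": [[3.4,2.1,5.5,0,0,-0.8],[3.4,2.1,5.5,0,0,-0.8],[3.4,2.1,5.5,0,0,-0.8],[3.4,2.1,5.5,0,0,-0.8],[3.4,2.1,5.5,0,0,-0.8],[3.4,2.1,6.2,0,0,-0.8],[3.4,2.1,6.6,0,0,-0.8],[3.4,2.1,6.9,0,0,-0.8],[3.4,2.1,7.1,0,0,-0.8],[3.4,2.1,7.1,0,0,-0.8]]}}

```text
clock: 3.82
ee_pos: [547.8, -299.2, 55.6]
tool_rot: [0.379, 0.925, 0.0, 0.001]
force: [-1.7, 3.0, 4.1]
grip_width: -0.3
```

```bash
python3 - <<'E'
from h import *
go(546.5,-299,100,45.3)
E
```

```text
clock 3.82 pos [ 547.76 -299.21   55.58] yawy 45.5 q6 -1.47 w -0.3 F [-1.66  2.99  4.13]
row [0.04, -0.03, -1.78, 0.01, 0.01, 0.02] rows needed 1.1/0.0
```

>>> {"fn": "jog_arm", "kwargs": {"series": [[0,0,0.1,0,0,0],[0,0,0.2,0,0,0],[0,0,0.2,0,0,0],[0,0,-0.5,0,0,0],[-4,-2.0,-5,0,0,0],[-4,-2.0,-5,0,0,0],[-4,-2.0,-5,0,0,0],[-4,-2.0,-5,0,0,0],[-4,-2.0,-5,0,0,0],[-4,-2.0,-5,0,0,0]]}}

```text
clock: 4.65
ee_pos: [584.4, -407.5, 181.5]
tool_rot: [0.38, 0.925, -0.001, 0.003]
force: [0.5, 0.2, -0.4]
grip_width: -0.1
```

```bash
python3 - <<'E'
from h import *
p,im=snap("wrist","c_wrist")
cv2.imwrite("pics/c_crop.png",cv2.resize(im[40:300,130:430,::-1],None,fx=2.6,fy=2.2,interpolation=cv2.INTER_CUBIC))
for q,z in [("key_stop_top",68-10.5),("key_high_top",68),("fader_top",104.5),("marker",57)]:
    for r in spot_point("wrist",q): print(q,r["point"],round(r["confidence"],2),onz(p,r["point"],z)[0])
go(536.2,-415.6,130,45.3)
E
```

```text
key_stop_top [341.9, 88.5] 0.73 [ 547.8  -299.68   57.5 ]
key_high_top [224.7, 82.9] 0.73 [ 477.23 -366.28   68.  ]
fader_top [228.2, 189.9] 0.74 [ 537.3  -419.02  104.5 ]
marker [282.8, 135.5] 0.69 [ 540.3  -362.41   57.  ]
marker [300.3, 203.5] 0.62 [ 596.86 -394.67   57.  ]
clock 4.9 pos [ 582.33 -402.58  176.93] yawy 45.5 q6 -1.56 w -0.3 F [ 0.28  0.06 -0.38]
row [0.94, -1.66, 1.88, 0.0, -0.04, 0.04] rows needed 1.6/0.0
```

View pics/c_wrist.png

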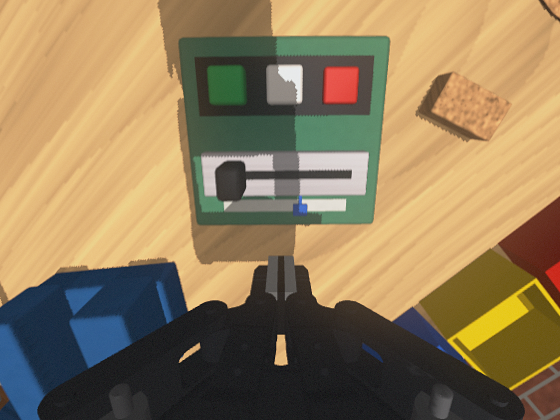

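>>> {"fn": "jog_arm", "kwargs": {"series": [[0.94,-1.7,1.9,0,0,0],[0.94,-1.7,1.9,0,0,0],[0.94,-1.7,1.9,0,0,0],[0.94,-1.7,1.9,0,0,0],[0.94,-1.7,1.9,0,0,0],[0.94,-1.7,1.9,0,0,0]], "grip": -0.3}}

```text
clock: 5.4
ee_pos: [538.4, -418.4, 132.3]
tool_rot: [0.378, 0.926, -0.0, 0.001]
force: [0.0, 1.1, 0.9]
grip_width: 55.5
```

```bash
python3 - <<'E'
from h import *
p,im=snap("wrist","d_wrist")
go(536.4,-416.5,72,45.4)
E
```

```text
clock 5.45 pos [ 538.4  -418.4   132.49] yawy 45.6 q6 -1.62 w 55.3 F [-0.23 -0.18  0.08]
row [0.12, -0.0, 2.42, 0.0, 0.03, 0.03] rows needed 1.5/0.0
```

View pics/d_wrist.png

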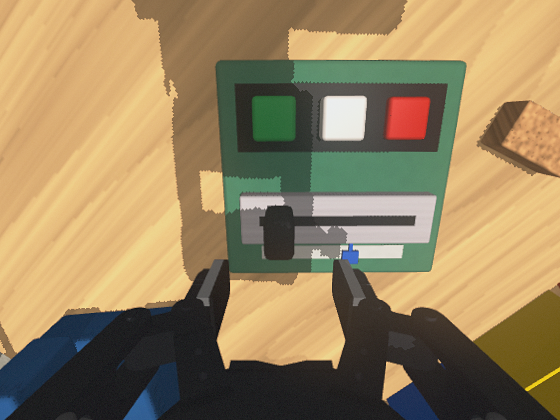

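```bash
python3 - <<'E'
from h import *
p=imaging.camera_params("wrist"); print(onz(p,[(279,235)],104.5)); 
print(proj(p,[[536.4,-416.5,104.5],[536.4,-416.5,64.5]]))
a=np.radians(-44.6); R=np.array([[np.cos(a),-np.sin(a)],[np.sin(a),np.cos(a)]])
print((onz(p,[(349.5,246),(350.5,255)],57)[:,:2]-[544.85,-364.24])@R, (onz(p,[(279,235)],104.5)[:,:2]-[544.85,-364.24])@R)
E
```

```text
[[ 531.06 -413.69  104.5 ]]
[[281.74 243.39]
 [281.61 221.77]]
[[54.41 12.5 ]
 [62.56 13.97]] [[ 24.9  -44.89]]
```

>>> {"fn": "jog_arm", "kwargs": {"series": [[0.1,-0.05,1.2,0,0,0],[0.1,-0.05,2.0,0,0,0],[0.1,-0.05,2.4,0,0,0],[0.1,-0.05,2.4,0,0,0]]}}

```text
clock: 5.78
ee_pos: [533.7, -415.9, 69.2]
tool_rot: [0.378, 0.926, 0.001, -0.002]
force: [0.2, -0.8, 0.0]
grip_width: 55.3
```

>>> {"fn": "jog_arm", "kwargs": {"series": [[0,0,0,0,0,0],[0,0,0,0,0,0],[0,0,0,0,0,0],[0,0,0,0,0,0],[0,0,0,0,0,0]], "grip": 1}}

```text
clock: 6.2
ee_pos: [535.3, -418.3, 73.2]
tool_rot: [0.379, 0.926, -0.001, 0.002]
force: [1.3, 0.6, 4.9]
grip_width: 19.2
```

>>> {"fn": "jog_arm", "kwargs": {"series": [[0,0.6,0,0,0,0],[0,1.2,0,0,0,0],[0,1.8,0,0,0,0],[0,2.3,0,0,0,0],[0,2.3,0,0,0,0],[0,2.3,0,0,0,0],[0,2.3,0,0,0,0]]}}

```text
clock: 6.78
ee_pos: [576.0, -376.4, 73.1]
tool_rot: [0.378, 0.926, -0.0, 0.002]
force: [0.5, 1.1, 6.3]
grip_width: 18.9
```

```bash
python3 - <<'E'
from h import *
p,im=snap("wrist","e_wrist")
cv2.imwrite("pics/e_crop.png",cv2.resize(im[100:320,130:430,::-1],None,fx=2.6,fy=2.6,interpolation=cv2.INTER_CUBIC))
p,im=snap("top","e_top");p,im=snap("side","e_side")
cv2.imwrite("pics/e_s.png",cv2.resize(im[300:420,210:370,::-1],None,fx=4,fy=4,interpolation=cv2.INTER_CUBIC))
go(536.4,-416.5,72,45.4)
E
```

```text
clock 6.93 pos [ 575.77 -376.64   73.17] yawy 45.5 q6 -1.54 w 19.1 F [0.18 1.05 6.01]
row [0.01, -2.24, 0.05, 0.01, 0.03, 0.02] rows needed 1.3/0.0
```

View pics/e_crop.png

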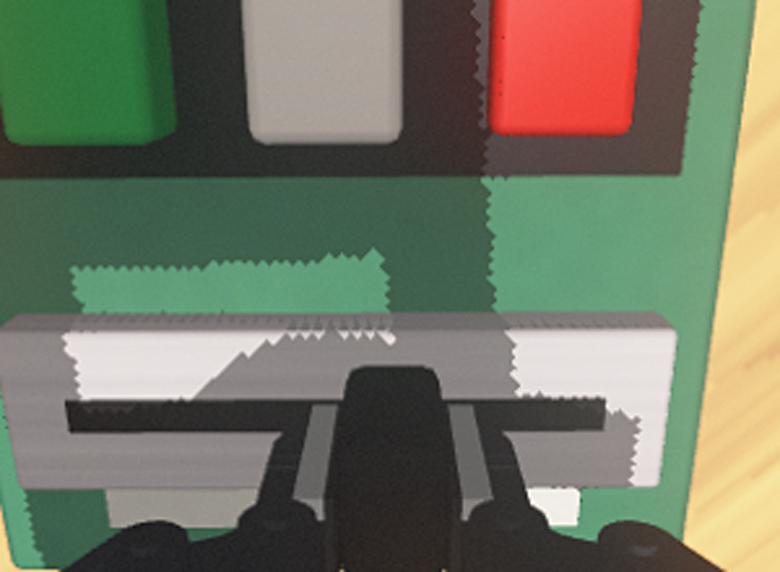

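View pics/e_s.png

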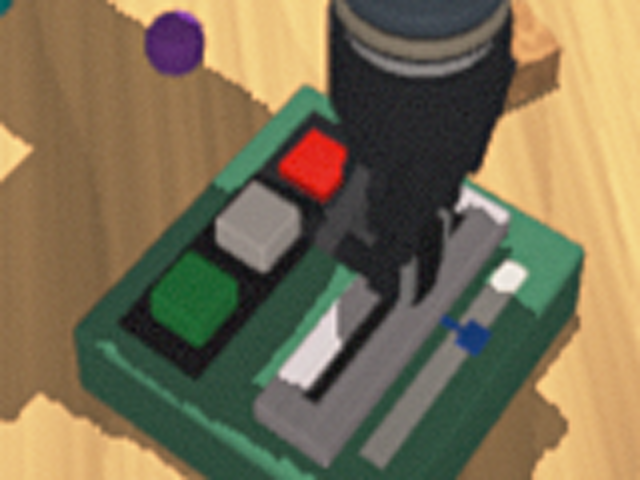

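>>> {"fn": "jog_arm", "kwargs": {"series": [[0,0,0,0,0,0],[0,0,0,0,0,0],[0,0,0,0,0,0],[0,0,-1,0,0,0],[0,0,-2,0,0,0],[-1.4,0,-4,0,0,0],[-1.4,0,-4,0,0,0],[-1.4,0,-4,0,0,0],[-1.4,0,-4,0,0,0],[-1.4,0,-4,0,0,0]], "grip": -0.3}}

```text
clock: 7.77
ee_pos: [597.9, -399.6, 169.4]
tool_rot: [0.379, 0.926, 0.001, -0.002]
force: [-0.0, 0.2, -0.6]
grip_width: 56.0
```

```bash
python3 - <<'E'
from h import *
p,im=snap("wrist","f_wrist")
cv2.imwrite("pics/f_crop.png",cv2.resize(im[70:270,180:380,::-1],None,fx=3,fy=3,interpolation=cv2.INTER_CUBIC))
go(536.4,-416.5,72,45.4)
E
```

```text
clock 7.82 pos [ 597.68 -399.33  168.9 ] yawy 45.5 q6 -1.54 w 55.6 F [-0.36  0.15 -0.84]
row [1.25, -2.21, 3.88, -0.0, -0.05, 0.02] rows needed 2.8/0.0
```

View pics/f_crop.png

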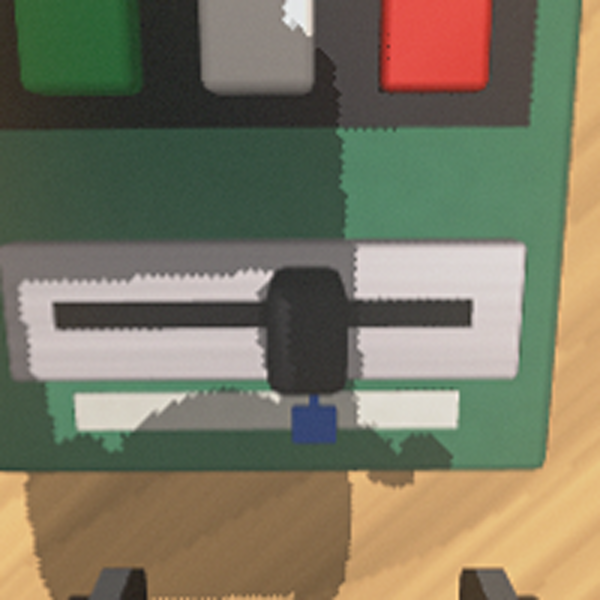

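```bash
python3 - <<'E'
from h import *
p=imaging.camera_params("wrist")
im=cv2.imread("pics/f_wrist.png")
# black cap columns
for r in range(162,200,5): 
    row=im[r,255:310].astype(int); v=row.max(1); print(r, np.where(v<60)[0][[0,-1]]+255 if (v<60).any() else None)
b=im.astype(int); m=(b[:,:,0]>90)&(b[:,:,0]-b[:,:,2]>60)&(b[:,:,0]-b[:,:,1]>40); m[:, :250]=0;m[:,330:]=0
ys,xs=np.where(m)
for r in sorted(set(ys)): print(r, xs[ys==r].min(), xs[ys==r].max())
# panel direction from keys' dark strip etc: corners
C=onz(p,[(180+545/3,70+466/3),(180+578/3,70+5/3)],50)[:,:2]; print("edge dir",np.degrees(np.arctan2(*(C[0]-C[1])[::-1])))
C=onz(p,[(180+20/3,70+378/3),(180+517/3,70+378/3)],55)[:,:2]; print("track dir",np.degrees(np.arctan2(*(C[1]-C[0])[::-1])))
for r in spot_point("wrist","fader_top"): print(r["point"],r["confidence"])
for r in spot_point("wrist","marker"): print(r["point"],r["confidence"])
a=np.radians(-44.6); R=np.array([[np.cos(a),-np.sin(a)],[np.sin(a),np.cos(a)]])
o=[544.85,-364.24]
print((onz(p,[(282,181.7)],104.5)[:,:2]-o)@R)
for z in(52,57,62):print((onz(p,[(284.7,203)],z)[:,:2]-o)@R)
E
```

```text
162 [271 292]
167 [270 294]
172 [256 298]
177 [255 299]
182 [269 295]
187 [269 295]
192 [269 294]
197 [270 294]
203 284 285
204 284 284
206 279 291
207 278 291
208 278 291
209 278 291
210 280 291
211 279 291
212 291 291
213 278 278
216 278 291
edge dir -43.67809282954061
track dir 45.46958601073542
[282.8, 185.9] 0.68
[[26.95 12.26]]
[[57.94 15.  ]]
[[56.51 14.93]]
[[55.08 14.86]]
```

```bash
python3 - <<'E'
from h import *
go(575.6,-376.8,72.5,45.4)
E
```

```text
clock 7.92 pos [ 597.99 -399.52  169.01] yawy 45.5 q6 -1.54 w 55.4 F [-0.25  0.19  0.12]
row [1.26, 0.02, 3.87, -0.0, -0.05, 0.02] rows needed 2.4/0.0
```

>>> {"fn": "jog_arm", "kwargs": {"series": [[1.26,0,2.2,0,0,0],[1.26,0,2.2,0,0,0],[1.26,0,3.2,0,0,0],[1.26,0,3.8,0,0,0],[1.26,0,3.8,0,0,0],[1.26,0,3.8,0,0,0]]}}

```text
clock: 8.42
ee_pos: [575.9, -377.8, 74.6]
tool_rot: [0.379, 0.926, 0.001, -0.002]
force: [0.1, -0.6, 0.6]
grip_width: 55.6
```

>>> {"fn": "jog_arm", "kwargs": {"series": [[0,0,0,0,0,0],[0,0,0,0,0,0],[0,0,0,0,0,0],[0,0,0,0,0,0],[0,0.05,0,0,0,0],[0,0.1,0,0,0,0],[0,0.1,0,0,0,0],[0,0.1,0,0,0,0]], "grip": 1}}

```text
clock: 9.08
ee_pos: [579.4, -377.9, 78.0]
tool_rot: [0.378, 0.926, -0.001, 0.001]
force: [-1.1, -0.5, 5.9]
grip_width: 18.9
```

>>> {"fn": "jog_arm", "kwargs": {"series": [[0,0,0,0,0,0],[0,0,0,0,0,0],[0,0,0,0,0,0],[0,0,-1,0,0,0],[0,0,-2,0,0,0],[-1.3,0,-4,0,0,0],[-1.3,0,-4,0,0,0],[-1.3,0,-4,0,0,0],[-1.3,0,-4,0,0,0],[-1.3,0,-4,0,0,0]], "grip": -0.3}}

```text
clock: 9.92
ee_pos: [600.5, -398.3, 174.3]
tool_rot: [0.379, 0.926, 0.001, -0.002]
force: [-0.1, 0.5, -0.9]
grip_width: 56.0
```

```bash
python3 - <<'E'
from h import *
p,im=snap("wrist","g_wrist")
cv2.imwrite("pics/g_crop.png",cv2.resize(im[70:270,180:380,::-1],None,fx=3,fy=3,interpolation=cv2.INTER_CUBIC))
go(575.6,-376.8,72.5,45.4)
E
```

```text
clock 9.97 pos [ 600.19 -398.09  173.74] yawy 45.5 q6 -1.53 w 55.3 F [ 0.01  0.5  -0.72]
row [1.28, -0.08, 4.06, -0.0, -0.05, 0.02] rows needed 2.5/0.0
```

View pics/g_crop.png

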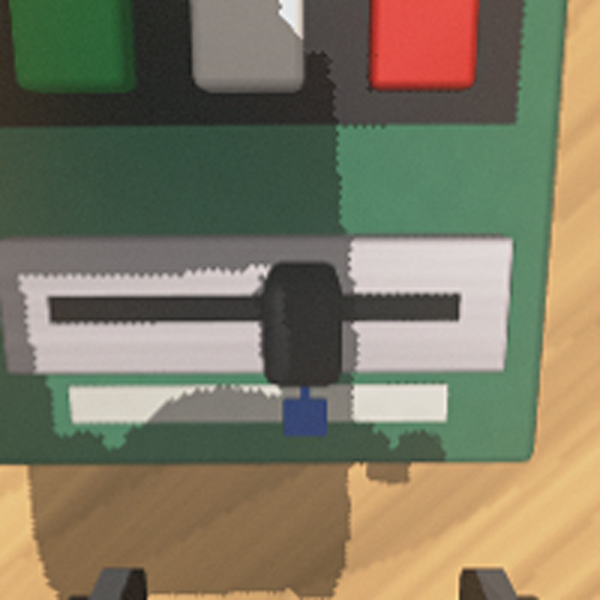

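```bash
python3 - <<'E'
from h import *
p=imaging.camera_params("wrist")
im=cv2.imread("pics/g_wrist.png")
xs=[]
for r in range(180,198,2): 
    v=im[r,255:310].astype(int).max(1); w=np.where(v<70)[0]; print(r,w[[0,-1]]+255); 
print(im[201,276:290].tolist())
a=np.radians(-44.6); R=np.array([[np.cos(a),-np.sin(a)],[np.sin(a),np.cos(a)]])
o=[544.85,-364.24]
print((onz(p,[(280.5,180)],104.5)[:,:2]-o)@R,(onz(p,[(281.7,200)],57)[:,:2]-o)@R)
C=onz(p,[(180+48/3,70+297/3),(180+460/3,70+294/3)],57)[:,:2]; print("slot",np.degrees(np.arctan2(*(C[1]-C[0])[::-1])),(C-o)@R)
for z in (104.5,):
  for r in spot_point("wrist","fader_top"): print(r["point"],(onz(p,r["point"],z)[:,:2]-o)@R)
pt,imt=snap("top","g_top"); cv2.imwrite("pics/g_t.png",cv2.resize(imt[170:290,330:460,::-1],None,fx=5,fy=5,interpolation=cv2.INTER_CUBIC))
E
```

```text
180 [268 293]
182 [268 293]
184 [268 293]
186 [268 293]
188 [268 293]
190 [269 293]
192 [269 293]
194 [268 293]
196 [269 292]
[[121, 129, 132], [119, 128, 132], [120, 129, 135], [122, 133, 138], [115, 81, 71], [113, 69, 53], [114, 69, 52], [120, 112, 108], [122, 131, 135], [122, 130, 135], [120, 129, 133], [119, 128, 134], [122, 130, 134], [121, 128, 133]]
[[27.6  13.82]] [[55.92 14.87]]
slot 45.86961645950634 [[ 27.27 -61.85]
 [ 26.26  60.86]]
[279.0, 183.3] [[30.08 12.72]]
[320.1, 79.9] [[-40.46  40.25]]
```

View pics/g_t.png

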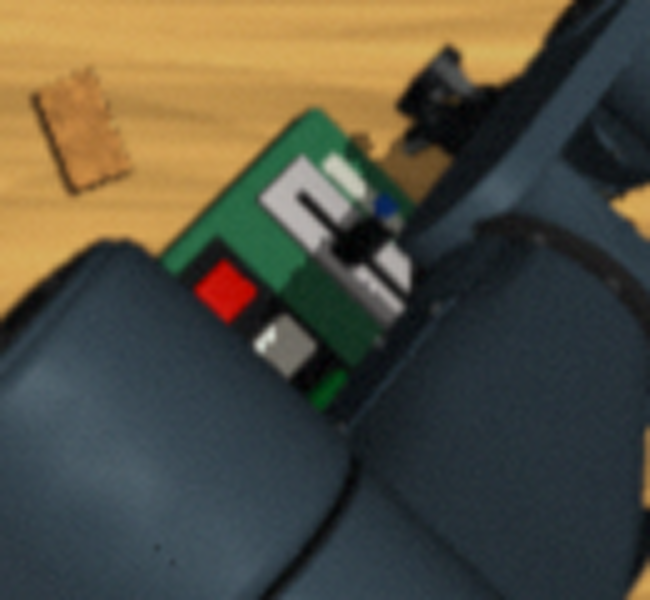

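>>> {"fn": "jog_arm", "kwargs": {"series": [[1.26,0,2.2,0,0,0],[1.26,0,2.2,0,0,0],[1.26,0,3.2,0,0,0],[1.26,0,4.0,0,0,0],[1.26,0,4.0,0,0,0],[1.26,0,4.0,0,0,0]]}}

```text
clock: 10.57
ee_pos: [578.2, -376.5, 74.3]
tool_rot: [0.379, 0.926, 0.001, -0.002]
force: [-0.1, 0.0, 0.4]
grip_width: 55.7
```

>>> {"fn": "jog_arm", "kwargs": {"series": [[0,0,0,0,0,0],[0,0,0,0,0,0],[0,0,0,0,0,0],[0,0,0,0,0,0],[0,0,0,0,0,0]], "grip": 1}}

```text
clock: 10.98
ee_pos: [580.3, -378.6, 78.2]
tool_rot: [0.379, 0.926, -0.001, 0.002]
force: [0.7, -0.0, 5.7]
grip_width: 19.0
```

```bash
python3 - <<'E'
from h import *
s=manip.observe(); a=np.radians(-44.6); R=np.array([[np.cos(a),-np.sin(a)],[np.sin(a),np.cos(a)]]); print(s["ee_pos"],(s["ee_pos"][:2]-[544.85,-364.24])@R)
E
```

```text
[ 580.3  -378.55   78.19] [35.29 14.7 ]
```

>>> {"fn": "jog_arm", "kwargs": {"series": [[0,0.03,0,0,0,0],[0,0.04,0,0,0,0],[0,0.04,0,0,0,0],[0,0.04,0,0,0,0]]}}

```text
clock: 11.32
ee_pos: [580.7, -378.1, 78.2]
tool_rot: [0.378, 0.926, -0.001, 0.001]
force: [-0.9, -1.0, 5.6]
grip_width: 18.7
```

>>> {"fn": "jog_arm", "kwargs": {"series": [[0,0,0,0,0,0],[0,0,0,0,0,0],[0,0,0,0,0,0],[0,0,-1,0,0,0],[0,0,-2,0,0,0],[-1.3,0,-4,0,0,0],[-1.3,0,-4,0,0,0],[-1.3,0,-4,0,0,0],[-1.3,0,-4,0,0,0],[-1.3,0,-4,0,0,0]], "grip": -0.3}}

```text
clock: 12.15
ee_pos: [601.8, -398.3, 174.2]
tool_rot: [0.379, 0.926, 0.001, -0.002]
force: [-0.5, 0.2, -0.8]
grip_width: 55.1
```

```bash
python3 - <<'E'
from h import *
p,im=snap("wrist","h_wrist")
im=im[:,:,::-1]
for r in range(178,198,4): 
    v=im[r,255:310].astype(int).max(1); w=np.where(v<70)[0]; print(r,w[[0,-1]]+255); 
for r in range(196,206): print(r,[int(x[0])-int(x[2]) for x in im[r,274:294]])
go(450,60,300,40)
E
```

```text
178 [267 292]
182 [267 292]
186 [267 292]
190 [268 292]
194 [269 292]
196 [-6, -5, -5, -7, -5, -7, -11, -8, -8, -5, -6, -7, -7, -4, -4, -5, -5, -1, 3, 6]
197 [-8, -7, -8, -8, -9, 17, 19, 19, 1, -6, -9, -7, -7, -8, -8, -8, -10, -7, -7, -8]
198 [-10, -9, -9, -10, -14, 41, 50, 53, 10, -12, -11, -9, -8, -10, -10, -12, -10, -11, -11, -11]
199 [-12, -12, -11, -13, -16, 46, 63, 64, 11, -11, -10, -12, -12, -12, -11, -11, -12, -11, -10, -11]
200 [-13, -12, -14, -13, -16, 44, 61, 62, 10, -13, -13, -13, -12, -13, -12, -10, -10, -11, -11, -11]
201 [2, 4, 3, 2, 0, 48, 57, 57, 22, 4, 4, 3, 5, -1, -12, -10, -9, -12, -11, -12]
202 [41, 43, 45, 43, 43, 53, 58, 57, 50, 46, 46, 47, 47, 37, -11, -12, -11, -13, -11, -12]
203 [62, 61, 62, 58, 59, 59, 55, 58, 58, 58, 57, 61, 58, 58, -11, -12, -11, -11, -13, -12]
204 [60, 58, 58, 59, 57, 58, 56, 58, 56, 58, 58, 57, 59, 60, -12, -14, -12, -12, -12, -14]
205 [60, 58, 57, 59, 57, 57, 57, 56, 54, 57, 57, 56, 56, 60, -12, -13, -13, -12, -11, -13]
clock 12.2 pos [ 601.62 -398.08  173.72] yawy 45.5 q6 -1.53 w 55.5 F [-0.17  0.45 -0.85]
row [17.2, 8.82, -4.95, -0.0, -0.05, 0.92] rows needed 12.0/0.8
```

```bash
python3 - <<'E'
from h import *
go(500,190,300,-15)
E
```

```text
clock 12.2 pos [ 601.62 -398.08  173.72] yawy 45.5 q6 -1.53 w 55.5 F [-0.17  0.45 -0.85]
row [19.41, 13.93, -4.94, -0.03, -0.05, 10.08] rows needed 14.6/8.5
```

>>> {"fn": "jog_arm", "kwargs": {"series": [[19.4,13.9,-4.9,0,0,10],[19.4,13.9,-4.9,0,0,10],[19.4,13.9,-4.9,0,0,10],[19.4,13.9,-4.9,0,0,10],[19.4,13.9,-4.9,0,0,10],[19.4,13.9,-4.9,0,0,10],[19.4,13.9,-4.9,0,0,10],[19.4,13.9,-4.9,0,0,10],[19.4,13.9,-4.9,0,0,10],[19.4,13.9,-4.9,0,0,10]]}}

```text
clock: 13.03
ee_pos: [530.9, 3.2, 258.4]
tool_rot: [0.791, 0.611, -0.001, -0.002]
force: [0.9, 0.6, -0.1]
grip_width: 55.5
```

```bash
python3 - <<'E'
from h import *
go(500,190,300,-15)
E
```

```text
clock 13.03 pos [530.94   3.22 258.37] yawy -14.6 q6 0.05 w 55.5 F [ 0.87  0.64 -0.08]
row [6.92, -3.09, -1.65, -0.04, 0.0, 0.06] rows needed 4.6/0.1
```

>>> {"fn": "jog_arm", "kwargs": {"series": [[6.9,-3.1,-1.6,0,0,0],[6.9,-3.1,-1.6,0,0,0],[6.9,-3.1,-1.6,0,0,0],[6.9,-3.1,-1.6,0,0,0],[6.9,-3.1,-1.6,0,0,0],[6.9,-3.1,-1.6,0,0,0],[6.9,-3.1,-1.6,0,0,0]]}}

```text
clock: 13.62
ee_pos: [499.9, 188.5, 298.5]
tool_rot: [0.79, 0.614, -0.001, -0.001]
force: [0.6, 0.3, -0.4]
grip_width: 55.6
```

```bash
python3 - <<'E'
from h import *
p,im=snap("wrist","i_wrist")
for q,z in [("collar_grip",155),("lid",107),("tumbler",0)]:
    for r in spot_point("wrist",q): print(q,r["point"],round(r["confidence"],2),onz(p,r["point"],z)[0])
go(500,190,300,-15)
E
```

```text
collar_grip [228.4, 188.1] 0.73 [451.75 212.18 155.  ]
lid [330.7, 114.6] 0.95 [572.73 254.09 107.  ]
clock 13.82 pos [501.3  186.05 298.73] yawy -14.6 q6 0.40 w 55.4 F [-0.36  0.13 -0.17]
row [0.14, -0.09, -0.05, -0.02, 0.01, 0.07] rows needed 0.1/0.1
```

View pics/i_wrist.png

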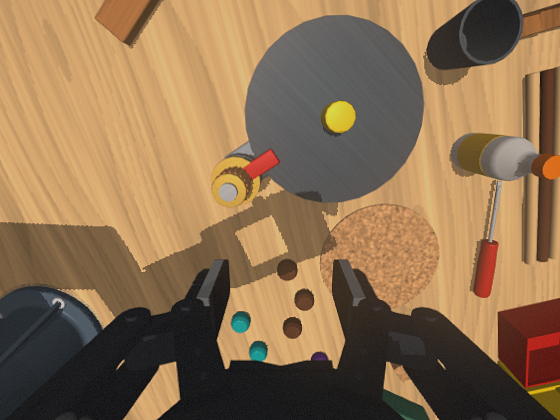

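```bash
python3 - <<'E'
from h import *
p=imaging.camera_params("wrist"); im=cv2.imread("pics/i_wrist.png")
from scipy.optimize import least_squares
r=cut_out("wrist","lid")[0]; m=r["pixels"].astype(np.uint8); print(r["confidence"],r["box"])
c=max(cv2.findContours(m,0,1)[0],key=len).reshape(-1,2).astype(float)
W=onz(p,c,118)[:,:2]
f=lambda q:np.hypot(W[:,0]-q[0],W[:,1]-q[1])-q[2]
s=least_squares(f,[577,260,94],loss="soft_l1",f_scale=1.0); print("lid circle",s.x)
hsv=cv2.cvtColor(im,cv2.COLOR_BGR2HSV)
y=cv2.inRange(hsv,(22,150,120),(35,255,255)); y[:90]=0;y[145:]=0;y[:,:310]=0;y[:,370:]=0
ys,xs=np.where(y>0); print("knob px",xs.mean(),ys.mean(),len(xs), onz(p,[(xs.mean(),ys.mean())],152))
print(onz(p,[(228.5,192),(236,184)],173), onz(p,[(278,159)],131))
cv2.imwrite("pics/i_crop.png",cv2.resize(im[130:220,190:290],None,fx=7,fy=6.5,interpolation=cv2.INTER_CUBIC))
E
```

```text
0.76 [243.5, 13.5, 422.9, 203.3]
lid circle [576.   249.37  93.26]
knob px 339.8077419354839 116.26451612903226 775 [[575.64 249.16 152.  ]]
[[456.62 209.62 173.  ]
 [465.82 215.21 173.  ]] [[507.98 222.29 131.  ]]
```

View pics/i_crop.png

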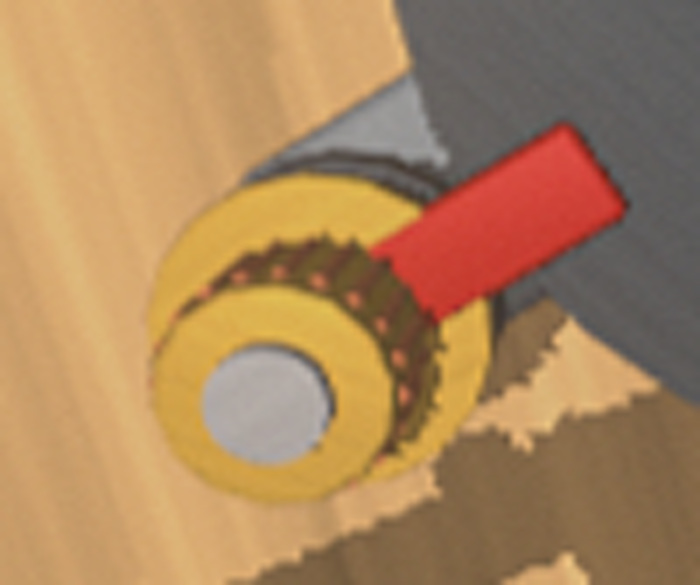

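```bash
python3 - <<'E'
from h import *
p=imaging.camera_params("wrist"); print(onz(p,[(229,190.5)],173),onz(p,[(275.7,155.4)],131))
go(457.2,210.4,200,-15)
E
```

```text
[[457.77 210.85 173.  ]] [[506.91 226.5  131.  ]]
clock 13.87 pos [501.52 186.   298.94] yawy -14.6 q6 0.40 w 55.5 F [ 0.13 -0.59 -0.9 ]
row [0.5, -1.96, 3.96, -0.02, 0.01, 0.06] rows needed 2.7/0.1
```

>>> {"fn": "jog_arm", "kwargs": {"series": [[0.5,-1.96,3.9,0,0,0],[0.5,-1.96,3.9,0,0,0],[0.5,-1.96,3.9,0,0,0],[0.5,-1.96,3.9,0,0,0],[0.5,-1.96,3.9,0,0,0],[0.5,-1.96,3.9,0,0,0]], "grip": -0.6}}

```text
clock: 14.37
ee_pos: [459.8, 211.3, 203.7]
tool_rot: [0.791, 0.612, 0.002, 0.001]
force: [1.4, 0.6, 0.8]
grip_width: 68.4
```

```bash
python3 - <<'E'
from h import *
p,im=snap("wrist","j_wrist")
go(457.6,210.6,136,-15)
for r in spot_point("wrist","collar_grip"): print(r["point"],round(r["confidence"],2),onz(p,r["point"],155)[0])
E
```

```text
clock 14.42 pos [460.24 211.43 204.12] yawy -14.6 q6 0.46 w 68.4 F [ 1.49  0.69 -0.24]
row [-0.06, -0.11, 2.72, 0.04, -0.02, 0.07] rows needed 1.6/0.1
[272.5, 235.8] 0.59 [454.71 211.95 155.  ]
```

View pics/j_wrist.png

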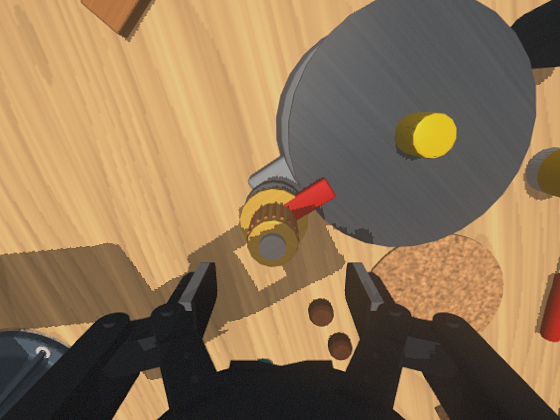

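```bash
python3 - <<'E'
from h import *
p=imaging.camera_params("wrist"); print(onz(p,[(271.8,245)],173))
s=manip.observe(); print(s["ee_pos"]);print(proj(p,[s["ee_pos"]-[0,0,31]]))
go(457.6,210.6,136,-15)
E
```

```text
[[455.25 212.96 173.  ]]
[460.18 211.49 204.27]
[[279.7  245.41]]
clock 14.47 pos [460.18 211.49 204.27] yawy -14.6 q6 0.46 w 68.0 F [-0.12  0.28 -0.72]
row [-0.07, -0.1, 2.73, 0.05, -0.02, 0.07] rows needed 1.6/0.1
```

>>> {"fn": "jog_arm", "kwargs": {"series": [[0,-0.17,0.8,0,0,0],[0,-0.17,1.6,0,0,0],[0,-0.17,2.2,0,0,0],[0,-0.17,2.7,0,0,0],[0,-0.17,2.7,0,0,0],[0,-0.17,2.7,0,0,0]]}}

```text
clock: 14.97
ee_pos: [454.6, 212.7, 135.6]
tool_rot: [0.791, 0.612, 0.001, 0.0]
force: [0.0, 0.1, 0.3]
grip_width: 68.2
```

>>> {"fn": "jog_arm", "kwargs": {"series": [[0,0,0,0,0,0],[0,0,0,0,0,0],[0,0,0,0,0,0],[0,0,0,0,0,0],[0,0,0,0,0,0]], "grip": 1}}

```text
clock: 15.38
ee_pos: [454.4, 213.0, 136.1]
tool_rot: [0.791, 0.612, 0.001, 0.001]
force: [-0.3, -0.9, 6.8]
grip_width: 32.4
```

```bash
python3 - <<'E'
from h import *
go(457.6,210.6,148,-15)
print(manip.observe()["wrist_torque"])
E
```

```text
clock 15.38 pos [454.43 212.98 136.14] yawy -14.5 q6 0.47 w 32.4 F [-0.31 -0.92  6.85]
row [-0.06, 0.15, -0.47, 0.03, -0.01, 0.08] rows needed 0.3/0.1
[-0.05  0.13 -0.01]
```

>>> {"fn": "jog_arm", "kwargs": {"series": [[0,0,-0.2,0,0,0],[0,0,-0.4,0,0,0],[0,0,-0.48,0,0,0],[0,0,-0.48,0,0,0],[0,0,-0.48,0,0,0]]}}

```text
clock: 15.8
ee_pos: [454.2, 212.9, 147.0]
tool_rot: [0.791, 0.612, 0.001, 0.001]
force: [4.4, 0.5, -5.2]
grip_width: 33.0
```

```bash
python3 - <<'E'
from h import *
go(457.6,210.6,148,-15)
p,im=snap("side"); cv2.imwrite("pics/k_s.png",cv2.resize(im[130:230,180:320,::-1],None,fx=5,fy=5,interpolation=cv2.INTER_CUBIC))
E
```

```text
clock 15.8 pos [454.18 212.88 146.98] yawy -14.5 q6 0.47 w 33.0 F [ 4.38  0.47 -5.15]
row [-0.05, 0.16, -0.04, 0.02, -0.01, 0.08] rows needed 0.1/0.1
```

View pics/k_s.png

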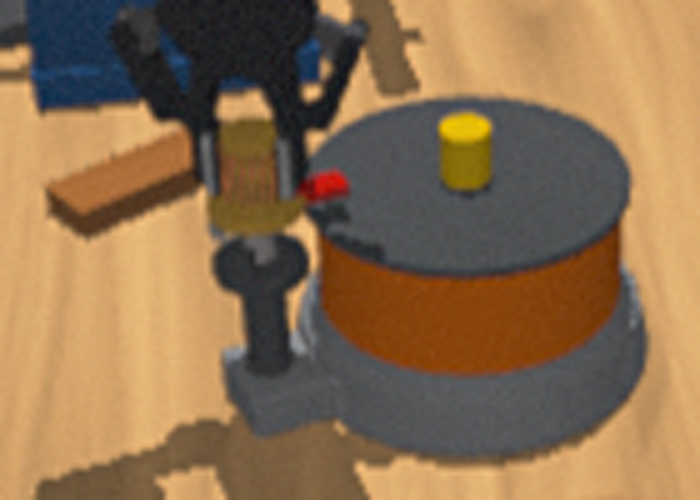

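The collar is up about 11 mm (gap below it visible around (262,240) in the crop, force 5 N down). Turning counterclockwise by 80°.

>>> {"fn": "jog_arm", "kwargs": {"series": [[0,0,0,0,0,-1],[0,0,0,0,0,-2],[0,0,0,0,0,-3],[0,0,0,0,0,-4],[0,0,0,0,0,-5],[0,0,0,0,0,-6],[0,0,0,0,0,-7],[0,0,0,0,0,-7],[0,0,0,0,0,-7]]}}

```text
clock: 16.6
ee_pos: [455.0, 213.0, 146.9]
tool_rot: [0.519, 0.855, 0.001, 0.001]
force: [6.0, -0.0, -5.3]
grip_width: 33.1
```

>>> {"fn": "jog_arm", "kwargs": {"series": [[0,0,0,0,0,-1],[0,0,0,0,0,-2],[0,0,0,0,0,-3],[0,0,0,0,0,-4],[0,0,0,0,0,-5],[0,0,0,0,0,-6],[0,0,0,0,0,-6.4],[0,0,0,0,0,-6.4],[0,0,0,0,0,-6.4]]}}

```text
clock: 17.35
ee_pos: [455.5, 213.5, 147.0]
tool_rot: [0.209, 0.978, 0.001, 0.002]
force: [6.1, 1.9, -5.3]
grip_width: 32.6
```

```bash
python3 - <<'E'
from h import *
go(454.2,212.9,136,65.5)
print(manip.observe()["wrist_torque"])
p,im=snap("side"); cv2.imwrite("pics/l_s.png",cv2.resize(im[130:230,180:320,::-1],None,fx=5,fy=5,interpolation=cv2.INTER_CUBIC))
E
```

```text
clock 17.35 pos [455.49 213.52 147.05] yawy 65.8 q6 -0.93 w 32.6 F [ 6.15  1.9  -5.33]
row [0.04, -0.05, 0.44, 0.03, 0.03, 0.06] rows needed 0.3/0.1
[ 0.27 -0.96 -0.09]
```

View pics/l_s.png

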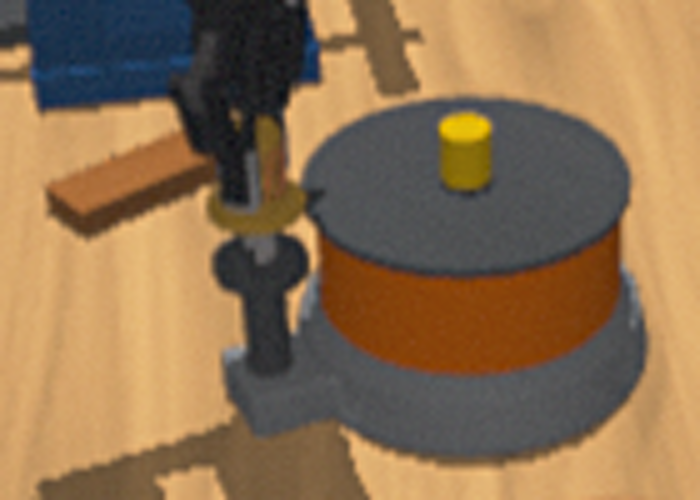

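>>> {"fn": "jog_arm", "kwargs": {"series": [[0,0,0.2,0,0,0],[0,0,0.4,0,0,0],[0,0,0.46,0,0,0],[0,0,0.46,0,0,0],[0,0,0.46,0,0,0]]}}

```text
clock: 17.82
ee_pos: [455.6, 213.5, 136.3]
tool_rot: [0.209, 0.978, 0.001, 0.002]
force: [5.5, 1.8, 0.4]
grip_width: 32.5
```

```bash
python3 - <<'E'
from h import *
go(454.2,212.9,136,65.5)
E
```

```text
clock 17.82 pos [455.64 213.52 136.26] yawy 65.8 q6 -0.93 w 32.5 F [5.46 1.75 0.36]
row [0.04, -0.05, 0.01, 0.04, 0.04, 0.06] rows needed 0.0/0.1
```

>>> {"fn": "jog_arm", "kwargs": {"series": [[0,0,0,0,0,0],[0,0,0,0,0,0],[0,0,0,0,0,0],[0,0,0,0,0,0],[0,0,-1.5,0,0,0],[0,0,-3,0,0,0],[0,0,-4.5,0,0,0],[0,0,-5,0,0,0],[0,0,-5,0,0,0]], "grip": -0.6}}

```text
clock: 18.57
ee_pos: [454.9, 213.4, 264.0]
tool_rot: [0.209, 0.978, 0.002, 0.003]
force: [0.0, 0.5, 0.0]
grip_width: 68.3
```

```bash
python3 - <<'E'
from h import *
p,im=snap("wrist","m_wrist")
go(576,249.4,200,65.5)
p,im=snap("side"); cv2.imwrite("pics/m_s.png",cv2.resize(im[130:230,180:320,::-1],None,fx=5,fy=5,interpolation=cv2.INTER_CUBIC))
E
```

```text
clock 18.62 pos [453.46 212.97 261.7 ] yawy 65.9 q6 -0.93 w 68.4 F [-0.1   0.8   0.02]
row [-3.87, 3.33, 2.48, 0.02, 0.02, 0.07] rows needed 3.4/0.1
```

View pics/m_s.png

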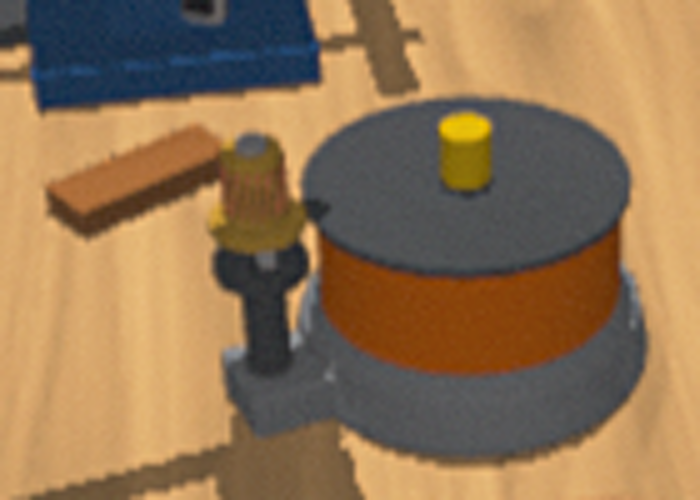

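View pics/m_wrist.png

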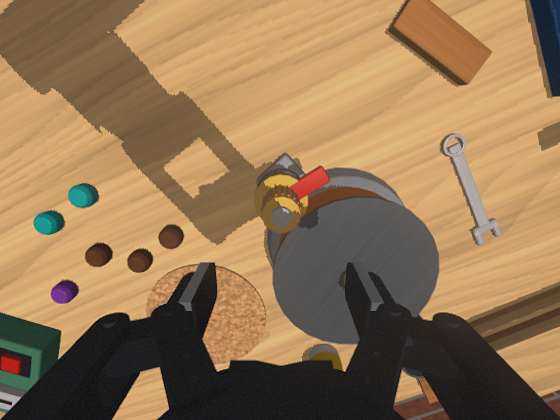

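>>> {"fn": "jog_arm", "kwargs": {"series": [[-3.85,3.35,0.8,0,0,0],[-3.85,3.35,0.8,0,0,0],[-3.85,3.35,0.8,0,0,0],[-3.85,3.35,1.8,0,0,0],[-3.85,3.35,2.4,0,0,0],[-3.85,3.35,2.4,0,0,0],[-3.85,3.35,2.4,0,0,0]]}}

```text
clock: 19.25
ee_pos: [573.0, 249.4, 197.0]
tool_rot: [0.209, 0.978, -0.002, -0.003]
force: [-0.7, 0.5, -0.4]
grip_width: 68.3
```

```bash
python3 - <<'E'
from h import *
p,im=snap("wrist","n_wrist"); im=im[:,:,::-1]
hsv=cv2.cvtColor(np.ascontiguousarray(im),cv2.COLOR_BGR2HSV)
y=cv2.inRange(hsv,(22,150,60),(35,255,255)); n,l,st,c=cv2.connectedComponentsWithStats(y)
for i in range(1,n):
    if st[i,4]>100: print(st[i],c[i])
s=manip.observe(); print(s["ee_pos"], proj(p,[[s["ee_pos"][0],s["ee_pos"][1],155]]))
E
```

```text
[137  65  25  26 143] [150.74  76.13]
[187  89  15  32 296] [194.7 103.9]
[ 266  206   42   51 1702] [286.4  231.69]
[260 347  27  18 166] [274.84 356.47]
[574.04 249.68 198.79] [[283.49 240.68]]
```

View pics/n_wrist.png

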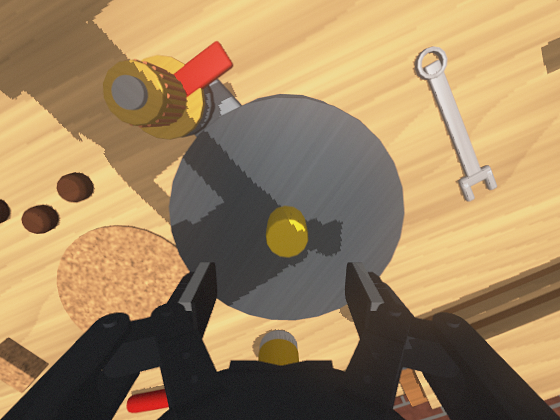

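>>> {"fn": "jog_arm", "kwargs": {"series": [[0.1,0.1,1,0,0,0],[0.1,0.1,2,0,0,0],[0.1,0.1,2.6,0,0,0],[0.1,0.1,2.8,0,0,0],[0.1,0.1,2.8,0,0,0],[0.1,0.1,2.8,0,0,0]]}}

```text
clock: 19.8
ee_pos: [574.7, 253.5, 131.6]
tool_rot: [0.209, 0.978, 0.0, 0.001]
force: [-0.2, 0.1, 0.6]
grip_width: 68.4
```

>>> {"fn": "jog_arm", "kwargs": {"series": [[0,0,0,0,0,0],[0,0,0,0,0,0],[0,0,0,0,0,0],[0,0,0,0,0,0],[0,0,0,0,0,0]], "grip": 1}}

```text
clock: 20.22
ee_pos: [574.7, 253.2, 131.9]
tool_rot: [0.209, 0.978, 0.0, 0.001]
force: [-0.9, -0.8, 6.0]
grip_width: 28.5
```

>>> {"fn": "jog_arm", "kwargs": {"series": [[0,0,-0.3,0,0,0],[0,0,-0.8,0,0,0],[0,0,-2,0,0,0],[0,0,-3.2,0,0,0],[0,0,-3.2,0,0,0],[0,0,-3.2,0,0,0]]}}

```text
clock: 20.72
ee_pos: [574.8, 253.6, 211.8]
tool_rot: [0.209, 0.978, 0.001, 0.002]
force: [-0.1, -1.2, -4.9]
grip_width: 27.9
```

```bash
python3 - <<'E'
from h import *
from scipy.optimize import least_squares
for cam in("side","top"):
    p,im=snap(cam,"o_"+cam)
    for r in cut_out(cam,"mat")[:2]:
        c=max(cv2.findContours(r["pixels"].astype(np.uint8),0,1)[0],key=len).reshape(-1,2).astype(float)
        W=onz(p,c,4)[:,:2]
        s=least_squares(lambda q:np.hypot(W[:,0]-q[0],W[:,1]-q[1])-q[2],[620,0,100],loss="soft_l1",f_scale=1.5); print(cam,r["confidence"],r["box"],"mat",s.x)
go(620,3,212,65.5)
E
```

```text
side 0.6 [264.0, 232.7, 341.5, 284.2] mat [619.59   0.69  98.71]
side 0.6 [224.2, 156.1, 240.9, 183.7] mat [496.94 430.63  75.05]
top 0.63 [246.3, 173.5, 307.5, 232.8] mat [623.83   3.63  97.58]
clock 20.92 pos [572.27 252.83 207.93] yawy 65.9 q6 -0.91 w 28.4 F [ 0.34 -0.86 -5.09]
row [-5.82, -8.34, -0.16, -0.03, -0.04, 0.07] rows needed 6.1/0.1
```

View pics/o_side.png

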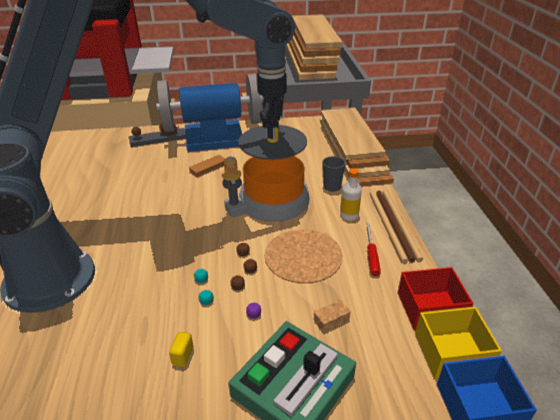

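>>> {"fn": "jog_arm", "kwargs": {"series": [[-5.9,-8.4,0,0,0,0],[-5.9,-8.4,0,0,0,0],[-5.9,-8.4,0,0,0,0],[-5.9,-8.4,0,0,0,0],[-5.9,-8.4,0,0,0,0],[-5.9,-8.4,0,0,0,0],[-5.9,-8.4,0,0,0,0],[-5.9,-8.4,0,0,0,0],[-5.9,-8.4,0,0,0,0]]}}

```text
clock: 21.67
ee_pos: [621.9, 1.1, 208.7]
tool_rot: [0.21, 0.978, 0.0, -0.002]
force: [0.0, 0.3, -5.0]
grip_width: 28.2
```

```bash
python3 - <<'E'
from h import *
go(621.7,2,40,65.5)
im=cv2.imread("pics/o_side.png"); a=cv2.resize(im[110:170,110:190],None,fx=5,fy=5,interpolation=cv2.INTER_CUBIC)
im=cv2.imread("pics/o_top.png"); b=cv2.resize(im[310:370,30:110],None,fx=5,fy=5,interpolation=cv2.INTER_CUBIC)
cv2.imwrite("pics/o_x.png",np.hstack([a,b]))
p=imaging.camera_params("top"); print(onz(p,[(58,355)],0),onz(p,[(58,355)],60)); p=imaging.camera_params("side"); print(onz(p,[(137,131)],0),onz(p,[(137,131)],60))
E
```

```text
clock 21.67 pos [621.9    1.06 208.65] yawy 65.8 q6 -1.33 w 28.2 F [ 0.02  0.33 -4.96]
row [-0.0, 0.03, 6.75, -0.0, -0.04, 0.05] rows needed 4.0/0.1
[[119.91 687.18   0.  ]] [[134.39 655.48  60.  ]]
[[114.42 757.2    0.  ]] [[140.19 637.56  60.  ]]
```

View pics/o_x.png

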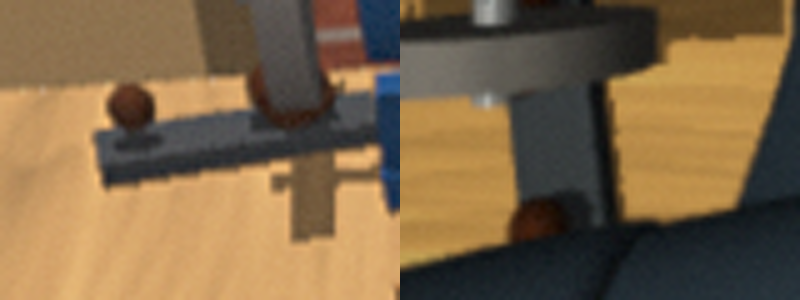

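>>> {"fn": "jog_arm", "kwargs": {"series": [[0,0,1.6,0,0,0],[0,0,3.2,0,0,0],[0,0,4.8,0,0,0],[0,0,6.2,0,0,0],[0,0,6.8,0,0,0],[0,0,7.1,0,0,0],[0,0,7.15,0,0,0],[0,0,7.15,0,0,0],[0,0,7.15,0,0,0]]}}

```text
clock: 22.42
ee_pos: [624.1, 2.1, 32.6]
tool_rot: [0.208, 0.978, 0.0, 0.001]
force: [1.1, -0.4, -3.0]
grip_width: 28.4
```

```bash
python3 - <<'E'
from h import *
go(621.7,2,29,65.5)
E
```

```text
clock 22.42 pos [624.08   2.13  32.6 ] yawy 66.0 q6 -1.33 w 28.4 F [ 1.14 -0.42 -3.02]
row [0.09, -0.04, 0.14, 0.01, 0.03, 0.08] rows needed 0.1/0.1
```

>>> {"fn": "jog_arm", "kwargs": {"series": [[0,0,0.05,0,0,0],[0,0,0.1,0,0,0],[0,0,0.1,0,0,0],[0,0,0.1,0,0,0]]}}

```text
clock: 22.75
ee_pos: [623.1, 1.3, 29.5]
tool_rot: [0.209, 0.978, 0.0, 0.0]
force: [-0.5, -0.2, -4.2]
grip_width: 27.9
```

>>> {"fn": "jog_arm", "kwargs": {"series": [[0,0,0,0,0,0],[0,0,0,0,0,0],[0,0,0,0,0,0],[0,0,0,0,0,0],[0,0,-2,0,0,0],[0,0,-4,0,0,0],[0,0,-8,0,0,0],[0,0,-8,0,0,0],[0,0,-8,0,0,0],[0,0,-8,0,0,0]], "grip": -0.6}}

```text
clock: 23.58
ee_pos: [627.9, 0.6, 238.1]
tool_rot: [0.209, 0.978, 0.0, 0.009]
force: [1.0, -0.7, 0.3]
grip_width: 68.2
```

```bash
cat >> h.py <<'E'
def feet():
    """brown feet by colour in top and side, world xy at z=13"""
    out={}
    for cam in("side","top"):
        p,im=snap(cam); hsv=cv2.cvtColor(im,cv2.COLOR_RGB2HSV)
        m=cv2.inRange(hsv,(0,70,20),(14,255,110)); n,l,st,c=cv2.connectedComponentsWithStats(m)
        for i in range(1,n):
            w=onz(p,c[i],13)[0]
            if 25<st[i,4]<400 and 300<w[0]<800 and -300<w[1]<450: print(cam,st[i],c[i],w)
E
python3 - <<'E'
from h import *
feet()
p,im=snap("wrist","q_wrist")
p,im=snap("side","q_side")
E
```

```text
side [294 155   5  18  27] [295.  164.3] [661.   424.78  13.  ]
side [190 162  34  15 125] [206.86 169.51] [375.2  430.57  13.  ]
side [237 243  12  14 128] [242.67 249.38] [468.1  31.5  13. ]
side [243 259  14  15 148] [249.95 266.  ] [482.45 -31.95  13.  ]
side [266 259   9  12  30] [269.73 264.67] [531.17 -33.71  13.  ]
side [276 270  32  13  52] [292.52 276.58] [581.18 -81.76  13.  ]
side [230 275  15  15 168] [237.08 282.39] [448.53 -83.36  13.  ]
side [315 315  10  17  51] [319.02 322.88] [ 618.4  -227.48   13.  ]
top [167 186  43  52 376] [178.46 204.97] [607.39 325.77  13.  ]
top [194 198  33  45 157] [217.38 225.52] [543.92 196.29  13.  ]
top [300 253  10   9  66] [304.59 257.11] [450.46 -85.65  13.  ]
top [133 261  16  27  35] [140.49 273.83] [383.19 434.76  13.  ]
```

View pics/q_side.png

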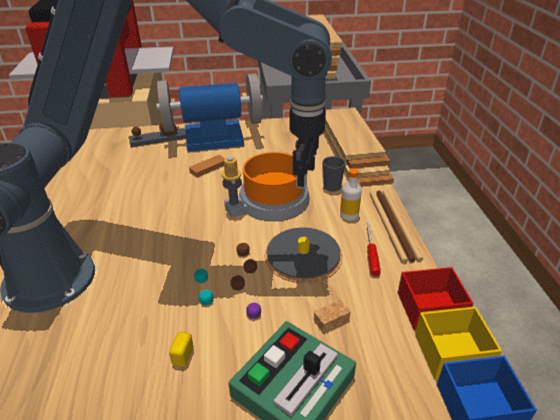

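View pics/q_wrist.png

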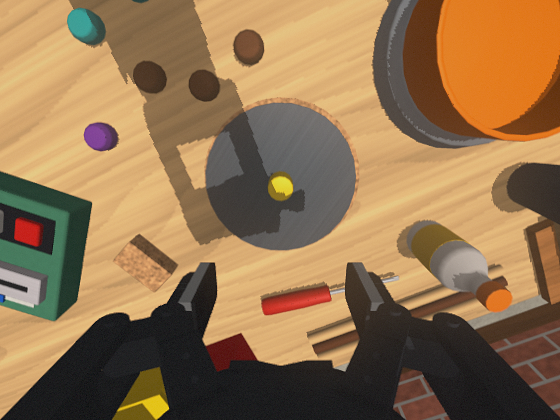

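The lid lies flat on the mat (knob (281,187) in the wrist view, cork rim showing all round), bowl open and empty; feet at wrist px (149,77), (204,84), (248,46).

```bash
python3 - <<'E'
from h import *
go(468,31,140,10)
E
```

```text
clock 23.78 pos [621.79   1.51 227.93] yawy 65.9 q6 -1.33 w 68.4 F [-0.29  0.18 -0.32]
row [6.09, -1.43, 3.53, -0.02, -0.02, 9.32] rows needed 4.3/7.8
```

>>> {"fn": "jog_arm", "kwargs": {"series": [[6.1,-1.4,3.5,0,0,9.3],[6.1,-1.4,3.5,0,0,9.3],[6.1,-1.4,3.5,0,0,9.3],[6.1,-1.4,3.5,0,0,9.3],[6.1,-1.4,3.5,0,0,9.3],[6.1,-1.4,3.5,0,0,9.3],[6.1,-1.4,3.5,0,0,9.3],[6.1,-1.4,3.5,0,0,9.3],[6.1,-1.4,3.5,0,0,9.3],[6.1,-1.4,3.5,0,0,9.3]], "grip": -0.3}}

```text
clock: 24.62
ee_pos: [468.2, 31.8, 140.3]
tool_rot: [0.641, 0.767, -0.001, -0.002]
force: [-0.2, 0.3, 1.1]
grip_width: 55.7
```

```bash
cat >> h.py <<'E'
def wfeet(name):
    p,im=snap("wrist",name); hsv=cv2.cvtColor(im,cv2.COLOR_RGB2HSV)
    s=manip.observe(); print("pos",s["ee_pos"],"clock",s["clock"])
    m=cv2.inRange(hsv,(0,70,15),(14,255,130)); n,l,st,c=cv2.connectedComponentsWithStats(m)
    for i in range(1,n):
        if st[i,4]>300 and c[i][1]<300: print(st[i],c[i],"z13:",onz(p,c[i],13)[0])
E
python3 - <<'E'
from h import *
wfeet("r_wrist")
E
```

```text
pos [468.57  31.79 140.54] clock 24.6667
[ 377    0  183   75 6614] [451.1   38.38] z13: [580.88 196.5   13.  ]
[265 188  36  35 904] [282.64 205.24] z13: [469.94  30.35  13.  ]
[269 249  33  34 845] [285.03 265.79] z13: [484.11 -33.62  13.  ]
```

View pics/r_wrist.png

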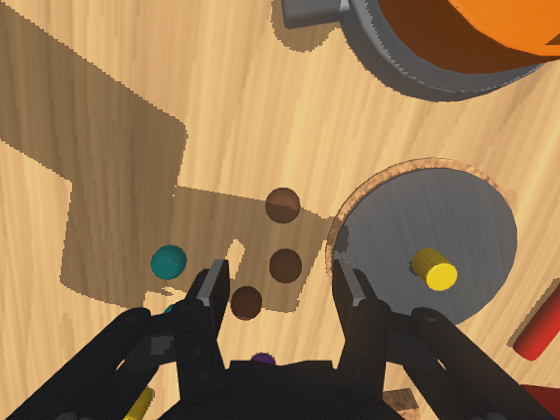

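>>> {"fn": "jog_arm", "kwargs": {"series": [[-0.05,0.04,1.6,0,0,0],[-0.05,0.04,3.2,0,0,0],[-0.05,0.04,4.6,0,0,0],[-0.05,0.04,5.2,0,0,0],[-0.05,0.04,5.4,0,0,0],[-0.05,0.04,5.4,0,0,0],[-0.05,0.04,5.4,0,0,0]]}}

```text
clock: 25.25
ee_pos: [470.9, 30.6, 6.8]
tool_rot: [0.642, 0.767, 0.0, 0.0]
force: [0.8, -0.5, 0.4]
grip_width: 55.3
```

>>> {"fn": "jog_arm", "kwargs": {"series": [[0,0,0,0,0,0],[0,0,0,0,0,0],[0,0,0,0,0,0],[0,0,0,0,0,0],[0,0,0,0,0,0]], "grip": 1}}

```text
clock: 25.67
ee_pos: [471.6, 30.5, 8.3]
tool_rot: [0.642, 0.767, 0.001, 0.001]
force: [0.2, -0.4, 5.7]
grip_width: 30.9
```

```bash
python3 - <<'E'
from h import *
go(575,235,200,10)
E
```

```text
clock 25.67 pos [471.57  30.5    8.3 ] yawy 10.1 q6 -0.35 w 30.9 F [ 0.2  -0.44  5.71]
row [7.32, 5.53, -7.66, 0.03, 0.01, 0.02] rows needed 7.2/0.0
```

>>> {"fn": "jog_arm", "kwargs": {"series": [[0,0,-1.6,0,0,0],[0,0,-3.2,0,0,0],[0.5,0.5,-4.8,0,0,0],[6.25,5.35,-7.6,0,0,0],[6.25,5.35,-7.6,0,0,0],[6.25,5.35,-7.6,0,0,0],[6.25,5.35,-7.6,0,0,0],[6.25,5.35,-7.6,0,0,0],[6.25,5.35,-7.6,0,0,0],[6.25,5.35,-7.6,0,0,0]]}}

```text
clock: 26.5
ee_pos: [575.7, 209.6, 198.4]
tool_rot: [0.641, 0.768, 0.001, 0.001]
force: [-0.3, -0.6, -0.6]
grip_width: 31.1
```

>>> {"fn": "jog_arm", "kwargs": {"series": [[0,0,0,0,0,0],[0,0,0,0,0,0]]}}

```text
clock: 26.67
ee_pos: [573.3, 206.8, 196.1]
tool_rot: [0.642, 0.766, -0.001, -0.001]
force: [-0.1, -0.6, -1.1]
grip_width: 30.8
```

```bash
python3 - <<'E'
from h import *
go(575.5,207.5,61,10)
p,im=snap("side"); cv2.imwrite("pics/s_s.png",cv2.resize(im[80:300,180:340,::-1],None,fx=3,fy=2.7,interpolation=cv2.INTER_CUBIC))
E
```

```text
clock 26.67 pos [573.34 206.79 196.12] yawy 10.1 q6 -0.01 w 30.8 F [-0.14 -0.64 -1.09]
row [0.01, 0.1, 5.4, -0.02, 0.0, 0.01] rows needed 3.2/0.0
```

View pics/s_s.png

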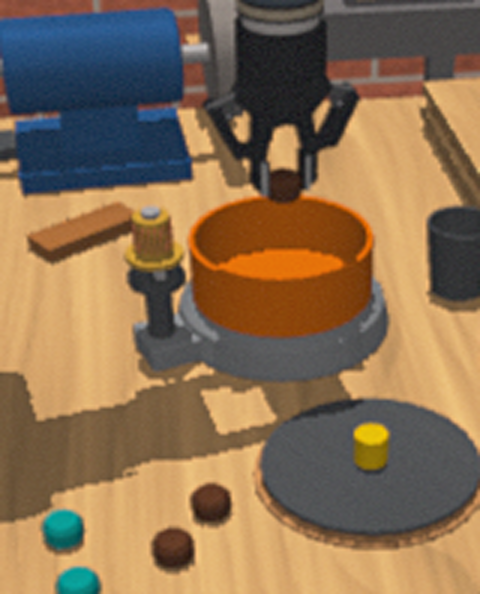

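>>> {"fn": "jog_arm", "kwargs": {"series": [[0,0.08,1.6,0,0,0],[0,0.08,3.0,0,0,0],[0,0.08,4.4,0,0,0],[0,0.08,5.1,0,0,0],[0,0.08,5.35,0,0,0],[0,0.08,5.35,0,0,0],[0,0.08,5.35,0,0,0]]}}

```text
clock: 27.3
ee_pos: [577.0, 207.5, 63.2]
tool_rot: [0.642, 0.766, -0.0, 0.0]
force: [-0.1, 0.2, 0.0]
grip_width: 30.6
```

>>> {"fn": "jog_arm", "kwargs": {"series": [[0,0,0,0,0,0],[0,0,0,0,0,0],[0,0,-0.5,0,0,0],[0,0,-2,0,0,0],[0,0,-3.5,0,0,0],[0,0,-5,0,0,0],[0,0,-5.5,0,0,0],[0,0,-5.5,0,0,0]], "grip": -0.06}}

```text
clock: 27.97
ee_pos: [579.3, 208.6, 206.7]
tool_rot: [0.642, 0.767, 0.004, 0.004]
force: [-0.3, -0.6, 0.2]
grip_width: 45.4
```

```bash
python3 - <<'E'
from h import *
go(484,-33,140,10)
feet()
E
```

```text
clock 27.97 pos [579.32 208.6  206.7 ] yawy 10.1 q6 -0.01 w 45.4 F [-0.26 -0.57  0.25]
row [-8.84, -5.48, 2.62, 0.1, 0.01, 0.02] rows needed 6.4/0.1
side [190 162  34  15 128] [206.97 169.45] [375.56 430.88  13.  ]
side [302 174   2  17  29] [302.55 182.14] [669.01 317.69  13.  ]
side [244 260  13  14 143] [249.99 266.17] [482.52 -32.55  13.  ]
side [299 274  25   7  44] [311.34 277.66] [625.31 -91.31  13.  ]
side [231 276  14  15 156] [237.21 282.84] [448.76 -84.87  13.  ]
side [315 315  10  16  49] [319.02 322.67] [ 618.5  -226.93   13.  ]
side [330 317  12  10  31] [335.42 321.45] [ 654.35 -228.37   13.  ]
top [282 153  28   7  42] [295.83 156.14] [779.5  -51.44  13.  ]
top [209 187  18  52 273] [218.86 214.92] [578.36 193.06  13.  ]
top [165 206  30  24 166] [172.89 215.73] [571.81 341.84  13.  ]
top [209 207  11  23 102] [213.13 214.19] [580.25 211.69  13.  ]
top [284 242   9   9  66] [288.35 246.05] [484.2  -33.23  13.  ]
top [300 253  10   9  68] [304.76 257.19] [450.2  -86.21  13.  ]
```

>>> {"fn": "jog_arm", "kwargs": {"series": [[-8.85,-5.5,0,0,0,0],[-8.85,-5.5,0,0,0,0],[-8.85,-5.5,0,0,0,0],[-8.85,-5.5,2.6,0,0,0],[-8.85,-5.5,2.6,0,0,0],[-8.85,-5.5,2.6,0,0,0],[-8.85,-5.5,2.6,0,0,0],[-8.85,-5.5,2.6,0,0,0],[-8.85,-5.5,2.6,0,0,0],[-8.85,-5.5,2.6,0,0,0]], "grip": -0.3}}

```text
clock: 28.9
ee_pos: [479.9, -33.2, 134.7]
tool_rot: [0.642, 0.767, -0.0, -0.001]
force: [0.0, -0.1, 0.6]
grip_width: 55.6
```

```bash
python3 - <<'E'
from h import *
wfeet("t_wrist")
go(484.5,-33.3,5,10)
E
```

```text
pos [480.42 -32.92 135.16] clock 28.95
[268 188  36  37 981] [285.72 206.05] z13: [484.47 -33.35  13.  ]
[225 233  36  35 937] [242.8 250.1] z13: [450.6  -85.94  13.  ]
[532 260  28  47 394] [546.45 284.41] z13: [772.89 -70.2   13.  ]
clock 28.95 pos [480.42 -32.92 135.16] yawy 10.1 q6 -0.48 w 55.7 F [0.8  0.67 0.26]
row [-0.05, 0.16, 5.21, -0.0, -0.0, 0.02] rows needed 3.1/0.0
```

View pics/t_wrist.png

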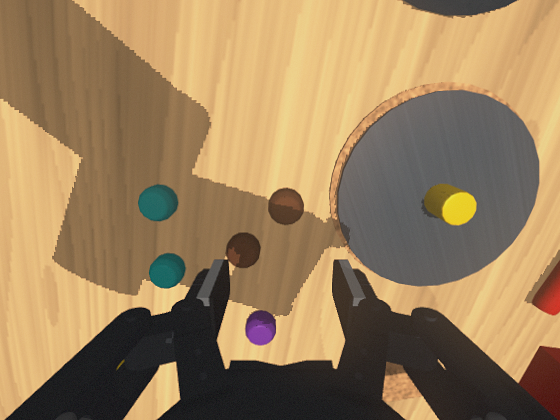

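>>> {"fn": "jog_arm", "kwargs": {"series": [[-0.05,0.16,1.6,0,0,0],[-0.05,0.16,3.2,0,0,0],[-0.05,0.16,4.5,0,0,0],[-0.05,0.16,5.0,0,0,0],[-0.05,0.16,5.2,0,0,0],[-0.05,0.16,5.2,0,0,0],[-0.05,0.16,5.2,0,0,0]]}}

```text
clock: 29.53
ee_pos: [485.4, -33.6, 5.9]
tool_rot: [0.642, 0.767, 0.0, 0.001]
force: [0.8, -0.3, 1.0]
grip_width: 55.6
```

>>> {"fn": "jog_arm", "kwargs": {"series": [[0,0,0,0,0,0],[0,0,0,0,0,0],[0,0,0,0,0,0],[0,0,0,0,0,0],[0,0,0,0,0,0]], "grip": 1}}

```text
clock: 29.95
ee_pos: [485.6, -34.2, 7.1]
tool_rot: [0.642, 0.767, 0.001, 0.002]
force: [-0.1, 1.6, 5.6]
grip_width: 31.4
```

```bash
python3 - <<'E'
from h import *
go(575.5,251.5,200,10)
E
```

```text
clock 29.95 pos [485.57 -34.25   7.09] yawy 10.1 q6 -0.48 w 31.4 F [-0.08  1.64  5.61]
row [10.61, 5.57, -7.71, 0.03, 0.01, 0.02] rows needed 8.5/0.0
```

>>> {"fn": "jog_arm", "kwargs": {"series": [[0,0,-1.6,0,0,0],[0,0,-3.2,0,0,0],[0.5,0.5,-4.8,0,0,0],[1.5,1,-6.4,0,0,0],[10.6,5.55,-7.7,0,0,0],[10.6,5.55,-7.7,0,0,0],[10.6,5.55,-7.7,0,0,0],[10.6,5.55,-7.7,0,0,0],[10.6,5.55,-7.7,0,0,0],[10.6,5.55,-7.7,0,0,0]]}}

```text
clock: 30.78
ee_pos: [571.0, 241.2, 197.7]
tool_rot: [0.642, 0.767, 0.001, 0.001]
force: [-0.3, -1.7, -0.2]
grip_width: 31.2
```

```bash
python3 - <<'E'
from h import *
go(575.5,251.5,200,10)
E
```

```text
clock 30.78 pos [571.   241.15 197.72] yawy 10.1 q6 0.04 w 31.2 F [-0.27 -1.67 -0.2 ]
row [0.38, 0.25, -0.09, 0.02, 0.0, 0.02] rows needed 0.3/0.0
```

>>> {"fn": "jog_arm", "kwargs": {"series": [[0,0,0,0,0,0],[0,0,0,0,0,0],[0,0,0,0,0,0]]}}

```text
clock: 31.03
ee_pos: [570.2, 238.9, 196.3]
tool_rot: [0.642, 0.767, -0.0, 0.0]
force: [-1.1, -0.2, -0.3]
grip_width: 30.7
```

```bash
python3 - <<'E'
from h import *
go(575.5,251.5,60.5,10)
p,im=snap("wrist","u_wrist")
E
```

```text
clock 31.03 pos [570.21 238.93 196.34] yawy 10.2 q6 0.04 w 30.7 F [-1.08 -0.22 -0.29]
row [0.46, 0.3, 5.43, -0.0, 0.01, 0.03] rows needed 3.3/0.0
```

View pics/u_wrist.png

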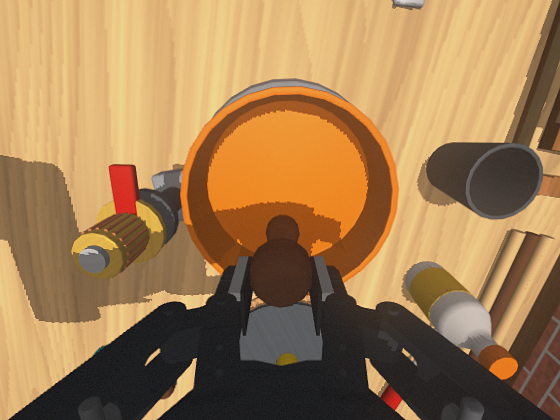

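>>> {"fn": "jog_arm", "kwargs": {"series": [[0.46,0.28,1.2,0,0,0],[0.46,0.28,2.8,0,0,0],[0.46,0.28,4.2,0,0,0],[0.46,0.28,5.1,0,0,0],[0.46,0.28,5.4,0,0,0],[0.46,0.28,5.4,0,0,0],[0.46,0.28,5.4,0,0,0]]}}

```text
clock: 31.67
ee_pos: [576.1, 250.2, 61.3]
tool_rot: [0.643, 0.766, -0.0, -0.0]
force: [0.3, 0.1, -0.6]
grip_width: 30.7
```

>>> {"fn": "jog_arm", "kwargs": {"series": [[0,0,0,0,0,0],[0,0,0,0,0,0],[0,0,-0.5,0,0,0],[0,0,-2,0,0,0],[0,0,-3.5,0,0,0],[0,0,-5,0,0,0],[0,0,-5.5,0,0,0],[0,0,-5.5,0,0,0]], "grip": -0.06}}

```text
clock: 32.33
ee_pos: [579.1, 252.5, 205.1]
tool_rot: [0.642, 0.767, 0.005, 0.004]
force: [-0.6, 0.0, -0.4]
grip_width: 45.1
```

```bash
python3 - <<'E'
from h import *
feet()
go(450.5,-85.5,140,10)
E
```

```text
side [190 162  34  15 128] [207.11 169.25] [376.   432.06  13.  ]
side [302 174   2  19  31] [302.55 182.29] [668.87 316.85  13.  ]
side [269 177  11   7  58] [273.9  180.34] [582.2  339.38  13.  ]
side [285 265  52  16  99] [310.32 275.82] [623.94 -84.91  13.  ]
side [231 276  14  15 153] [237.31 282.63] [449.03 -84.24  13.  ]
side [315 315  10  16  49] [319.12 323.04] [ 618.54 -227.94   13.  ]
side [342 314   7   9  27] [345.63 318.96] [ 677.85 -224.62   13.  ]
side [330 316  15   9  32] [336.06 320.56] [ 656.25 -226.17   13.  ]
top [282 153  28   7  42] [295.95 156.17] [779.43 -51.83  13.  ]
top [188 184  25  17  82] [196.45 188.94] [661.6  269.98  13.  ]
top [165 210   9  17  78] [170.28 217.96] [564.33 349.87  13.  ]
top [300 253  10  10  70] [304.57 257.17] [450.25 -85.59  13.  ]
clock 32.43 pos [575.88 251.68 199.76] yawy 10.1 q6 0.06 w 45.7 F [ 0.07 -0.32 -0.11]
row [-12.4, -7.31, 2.37, 0.02, -0.0, 0.02] rows needed 8.7/0.0
```

>>> {"fn": "jog_arm", "kwargs": {"series": [[-12.4,-7.3,0,0,0,0],[-12.4,-7.3,0,0,0,0],[-12.4,-7.3,0,0,0,0],[-12.4,-7.3,0,0,0,0],[-12.4,-7.3,0,0,0,0],[-12.4,-7.3,2.4,0,0,0],[-12.4,-7.3,2.4,0,0,0],[-12.4,-7.3,2.4,0,0,0],[-12.4,-7.3,2.4,0,0,0],[-12.4,-7.3,2.4,0,0,0]], "grip": -0.3}}

```text
clock: 33.27
ee_pos: [446.4, -89.2, 135.1]
tool_rot: [0.645, 0.765, -0.002, -0.004]
force: [-0.1, 0.6, -0.0]
grip_width: 55.7
```

>>> {"fn": "jog_arm", "kwargs": {"series": [[0,0,0,0,0,0],[0,0,0,0,0,0],[0,0,0,0,0,0]]}}

```text
clock: 33.52
ee_pos: [450.7, -84.5, 138.2]
tool_rot: [0.642, 0.767, 0.0, -0.0]
force: [-0.0, 0.9, -0.8]
grip_width: 55.7
```

```bash
python3 - <<'E'
from h import *
wfeet("v_wrist")
go(450.5,-86,5.5,10)
E
```

```text
pos [450.96 -84.33 138.48] clock 33.5667
[263 188  36  36 895] [280.73 205.36] z13: [450.84 -85.82  13.  ]
clock 33.57 pos [450.96 -84.33 138.48] yawy 10.2 q6 -0.61 w 55.7 F [-0.24  0.99  0.31]
row [-0.06, -0.03, 5.32, 0.0, -0.0, 0.04] rows needed 3.2/0.0
```

View pics/v_wrist.png

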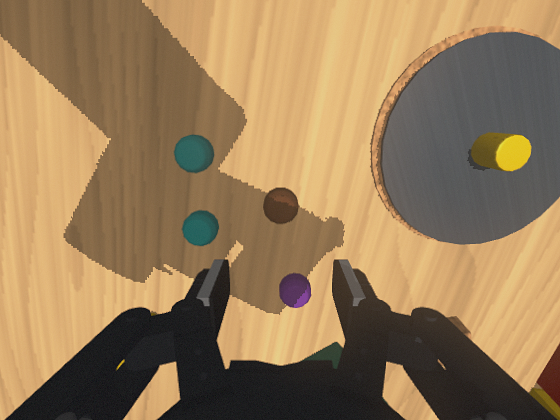

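>>> {"fn": "jog_arm", "kwargs": {"series": [[-0.06,0,1.6,0,0,0],[-0.06,0,3.2,0,0,0],[-0.06,0,4.6,0,0,0],[-0.06,0,5.1,0,0,0],[-0.06,0,5.3,0,0,0],[-0.06,0,5.3,0,0,0],[-0.06,0,5.3,0,0,0]]}}

```text
clock: 34.15
ee_pos: [451.7, -86.5, 6.5]
tool_rot: [0.641, 0.767, 0.0, 0.001]
force: [0.5, -0.5, 0.3]
grip_width: 55.5
```

>>> {"fn": "jog_arm", "kwargs": {"series": [[0,0,0,0,0,0],[0,0,0,0,0,0],[0,0,0,0,0,0],[0,0,0,0,0,0],[0,0,0,0,0,0]], "grip": 1}}

```text
clock: 34.57
ee_pos: [451.9, -87.2, 7.7]
tool_rot: [0.642, 0.767, 0.001, 0.002]
force: [0.6, 2.2, 6.1]
grip_width: 31.2
```

```bash
python3 - <<'E'
from h import *
go(575.5,296,200,10)
E
```

```text
clock 34.57 pos [451.92 -87.22   7.67] yawy 10.1 q6 -0.61 w 31.2 F [0.63 2.16 6.06]
row [14.21, 7.58, -7.7, 0.03, 0.02, 0.02] rows needed 10.7/0.0
```

>>> {"fn": "jog_arm", "kwargs": {"series": [[0,0,-1.6,0,0,0],[0,0,-3.2,0,0,0],[0,0,-4.8,0,0,0],[0.5,0.5,-6.4,0,0,0],[14.2,7.6,-7.7,0,0,0],[14.2,7.6,-7.7,0,0,0],[14.2,7.6,-7.7,0,0,0],[14.2,7.6,-7.7,0,0,0],[14.2,7.6,-7.7,0,0,0],[14.2,7.6,-7.7,0,0,0]]}}

```text
clock: 35.4
ee_pos: [534.7, 166.5, 187.8]
tool_rot: [0.642, 0.767, 0.001, 0.001]
force: [1.2, -1.1, -0.4]
grip_width: 30.9
```

```bash
python3 - <<'E'
from h import *
go(575.5,296,200,10)
E
```

```text
clock 35.4 pos [534.71 166.54 187.82] yawy 10.1 q6 -0.07 w 30.9 F [ 1.23 -1.06 -0.41]
row [4.81, 2.52, -0.48, 0.02, 0.0, 0.02] rows needed 3.3/0.0
```

>>> {"fn": "jog_arm", "kwargs": {"series": [[4.3,2.3,-0.4,0,0,0],[4.3,2.3,-0.4,0,0,0],[4.3,2.3,-0.4,0,0,0],[4.3,2.3,-0.4,0,0,0],[4.3,2.3,-0.4,0,0,0],[4.3,2.3,-0.4,0,0,0],[4.3,2.3,-0.4,0,0,0]]}}

```text
clock: 35.98
ee_pos: [571.6, 279.0, 196.3]
tool_rot: [0.643, 0.766, -0.001, -0.0]
force: [-0.4, 0.2, -1.3]
grip_width: 31.2
```

```bash
python3 - <<'E'
from h import *
go(575.5,296,61,10)
E
```

```text
clock 35.98 pos [571.56 278.98 196.32] yawy 10.0 q6 0.10 w 31.2 F [-0.36  0.18 -1.34]
row [0.65, 0.28, 5.41, -0.01, 0.01, 0.01] rows needed 3.3/0.0
```

>>> {"fn": "jog_arm", "kwargs": {"series": [[0.62,0.25,0.3,0,0,0],[0.62,0.25,1.8,0,0,0],[0.62,0.25,3.2,0,0,0],[0.62,0.25,4.4,0,0,0],[0.62,0.25,5.1,0,0,0],[0.62,0.25,5.35,0,0,0],[0.62,0.25,5.35,0,0,0],[0.62,0.25,5.35,0,0,0]]}}

```text
clock: 36.65
ee_pos: [576.5, 296.5, 62.6]
tool_rot: [0.643, 0.766, 0.0, 0.0]
force: [0.1, 0.6, -0.3]
grip_width: 31.2
```

>>> {"fn": "jog_arm", "kwargs": {"series": [[0,0,0,0,0,0],[0,0,0,0,0,0],[0,0,-0.5,0,0,0],[0,0,-2,0,0,0],[0,0,-3.5,0,0,0],[0,0,-5,0,0,0],[-4,0,-7,0,0,0],[-4,0,-7,0,0,0],[-4,0,-7,0,0,0],[-4,0,-7,0,0,0]], "grip": -0.06}}

```text
clock: 37.48
ee_pos: [597.6, 194.3, 243.7]
tool_rot: [0.644, 0.765, 0.004, 0.005]
force: [0.1, -0.0, 0.7]
grip_width: 44.7
```

```bash
python3 - <<'E'
from h import *
p,im=snap("wrist","w_wrist");p,im=snap("side","w_side");p,im=snap("top","w_top")
go(623.1,1.3,110,10)
E
```

```text
clock 37.63 pos [593.69 198.61 238.85] yawy 10.1 q6 -0.03 w 45.1 F [ 0.46  1.25 -0.36]
row [-7.98, -0.23, 5.15, 0.02, -0.01, 0.01] rows needed 5.7/0.0
```

View pics/w_wrist.png

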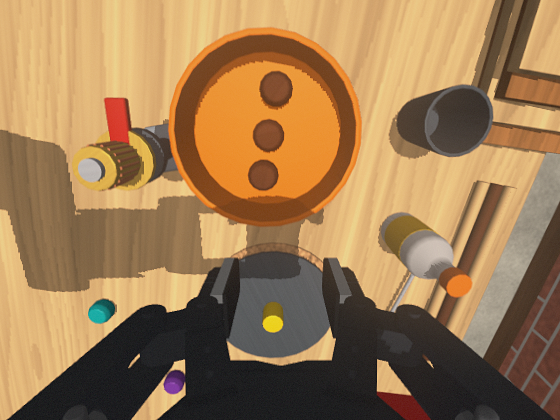

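View pics/w_side.png

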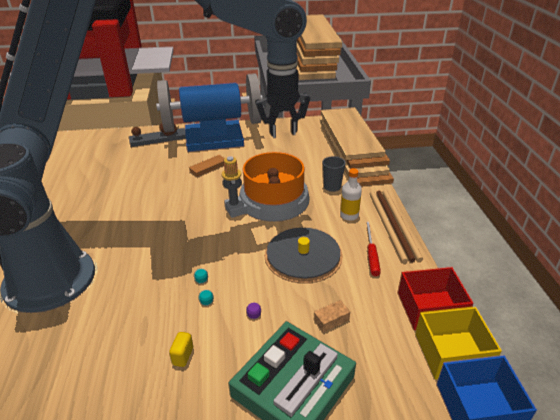

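View pics/w_top.png

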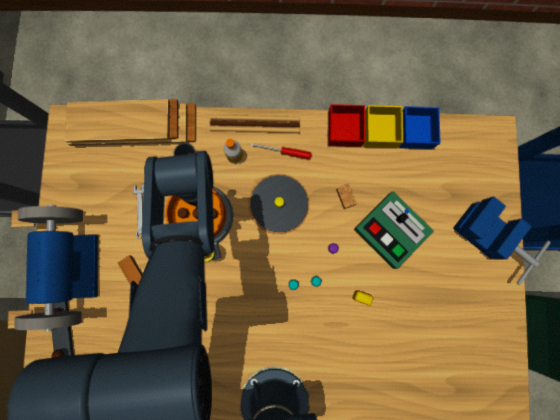

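All three feet stand in the bowl (wrist px (276,89), (268,135), (263,175)); no more brown ones on the bench; lid on mat. Measuring the bowl rim axis and picking the lid up again.

```bash
python3 - <<'E'
from h import *
from scipy.optimize import least_squares
p,im=snap("wrist","x_wrist")
s=manip.observe(); print(s["ee_pos"])
hsv=cv2.cvtColor(im,cv2.COLOR_RGB2HSV); m=cv2.inRange(hsv,(8,215,90),(18,255,255)); m[235:]=0
m=cv2.morphologyEx(m,cv2.MORPH_OPEN,np.ones((3,3)))
c=cv2.convexHull(max(cv2.findContours(m,0,1)[0],key=len)).reshape(-1,2).astype(float)
W=onz(p,c,115)[:,:2]
q=least_squares(lambda q:np.hypot(W[:,0]-q[0],W[:,1]-q[1])-q[2],[576,251,88],loss="soft_l1",f_scale=1.).x; print("rim",q, len(W))
print(onz(p,[(92,170)],190))
y=cv2.inRange(hsv,(22,150,60),(35,255,255)); n,l,st,cc=cv2.connectedComponentsWithStats(y)
for i in range(1,n):
    if st[i,4]>80: print(st[i],cc[i],onz(p,cc[i],48)[0])
go(623.1,1.3,110,10)
E
```

```text
[593.09 199.1  237.91]Traceback (most recent call last):
  File "<stdin>", line 7, in <module>
ValueError: max() iterable argument is empty
```

```bash
python3 - <<'E'
from h import *
from scipy.optimize import least_squares
p=imaging.camera_params("wrist"); im=cv2.imread("pics/x_wrist.png")
hsv=cv2.cvtColor(im,cv2.COLOR_BGR2HSV); print(hsv[40,265],hsv[35,262],hsv[120,175], hsv[120,355],hsv[120,150])
m=cv2.inRange(hsv,(5,195,60),(20,255,255)); m[240:]=0; m[:,:165]=0;m[:,370:]=0
c=cv2.convexHull(max(cv2.findContours(m,0,1)[0],key=len)).reshape(-1,2).astype(float)
W=onz(p,c,115)[:,:2]
q=least_squares(lambda q:np.hypot(W[:,0]-q[0],W[:,1]-q[1])-q[2],[576,251,88],loss="soft_l1",f_scale=1.).x; print("rim",q, len(W), cv2.boundingRect(c.astype(int)))
y=cv2.inRange(hsv,(22,150,60),(35,255,255)); n,l,st,cc=cv2.connectedComponentsWithStats(y)
for i in range(1,n):
    if st[i,4]>80: print(st[i],cc[i],onz(p,cc[i],48)[0])
go(623.1,1.3,110,10)
E
```

```text
[ 14 209 242] [ 15 207 235] [ 14 213 236] [ 13 187 116] [ 17 118 227]
rim [573.43 253.78  86.13] 61 (173, 34, 194, 199)
[265 308  21  31 546] [275.53 322.99] [619.33  11.07  48.  ]
clock 37.68 pos [593.09 199.1  237.91] yawy 10.1 q6 -0.03 w 45.2 F [-0.17 -0.25  0.04]
row [-8.0, -0.21, 5.11, 0.01, -0.01, 0.02] rows needed 5.7/0.0
```

```bash
python3 - <<'E'
from h import *
go(623.1,1.3,110,65.8)
E
```

```text
clock 37.68 pos [593.09 199.1  237.91] yawy 10.1 q6 -0.03 w 45.2 F [-0.17 -0.25  0.04]
row [-8.0, -0.21, 5.11, 0.01, -0.0, -9.28] rows needed 5.7/7.8
```

>>> {"fn": "jog_arm", "kwargs": {"series": [[-8,-0.2,2,0,0,-9.3],[-8,-0.2,3,0,0,-9.3],[-8,-0.2,4,0,0,-9.3],[-8,-0.2,5.1,0,0,-9.3],[-8,-0.2,5.1,0,0,-9.3],[-8,-0.2,5.1,0,0,-9.3],[-8,-0.2,5.1,0,0,-9.3],[-8,-0.2,5.1,0,0,-9.3],[-8,-0.2,5.1,0,0,-9.3],[-8,-0.2,5.1,0,0,-9.3]], "grip": -0.6}}

```text
clock: 38.52
ee_pos: [623.4, 1.8, 109.2]
tool_rot: [0.209, 0.978, 0.0, -0.001]
force: [0.7, 0.8, 0.5]
grip_width: 68.2
```

>>> {"fn": "jog_arm", "kwargs": {"series": [[0,0,0,0,0,0],[0,0,0,0,0,0],[0,0,0,0,0,0]]}}

```text
clock: 38.77
ee_pos: [623.7, 1.3, 110.3]
tool_rot: [0.209, 0.978, 0.0, 0.0]
force: [-1.1, -0.7, 1.1]
grip_width: 68.7
```

```bash
python3 - <<'E'
from h import *
p,im=snap("wrist","y_wrist")
s=manip.observe()["ee_pos"]; print(s,proj(p,[[s[0],s[1],52]]))
go(623.1,1.3,28.5,65.8)
E
```

```text
[623.71   1.12 110.29] [[281.88 230.44]]
clock 38.82 pos [623.71   1.12 110.29] yawy 65.9 q6 -1.33 w 68.7 F [-0.07 -0.42  0.11]
row [0.03, -0.0, 3.27, 0.0, 0.01, 0.02] rows needed 2.0/0.0
```

View pics/y_wrist.png

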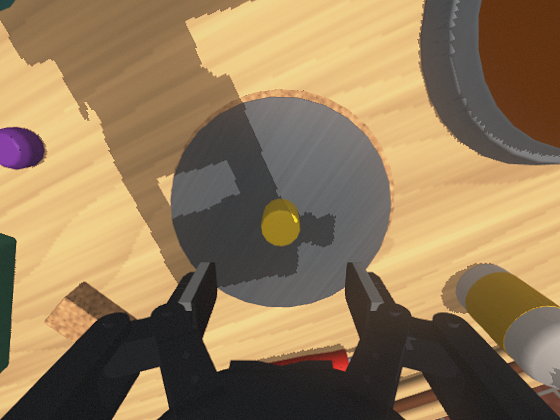

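>>> {"fn": "jog_arm", "kwargs": {"series": [[0.05,0,1.2,0,0,0],[0.05,0,2.4,0,0,0],[0.05,0,3.0,0,0,0],[0.05,0,3.28,0,0,0],[0.05,0,3.28,0,0,0],[0.05,0,3.28,0,0,0]]}}

```text
clock: 39.32
ee_pos: [623.0, 1.1, 28.4]
tool_rot: [0.209, 0.978, 0.0, 0.0]
force: [0.6, -0.0, -0.5]
grip_width: 68.4
```

>>> {"fn": "jog_arm", "kwargs": {"series": [[0,0,0,0,0,0],[0,0,0,0,0,0],[0,0,0,0,0,0],[0,0,0,0,0,0],[0,0,0,0,0,0]], "grip": 1}}

```text
clock: 39.73
ee_pos: [623.5, 1.1, 29.5]
tool_rot: [0.209, 0.978, 0.0, 0.001]
force: [-0.6, 0.6, 5.1]
grip_width: 28.3
```

```bash
python3 - <<'E'
from h import *
go(574.7,253.2,215,65.8)
E
```

```text
clock 39.73 pos [623.46   1.1   29.52] yawy 65.9 q6 -1.33 w 28.3 F [-0.62  0.6   5.14]
row [5.88, 8.41, -7.43, 0.01, 0.02, 0.01] rows needed 7.6/0.0
```

>>> {"fn": "jog_arm", "kwargs": {"series": [[0,0,-0.5,0,0,0],[0,0,-2,0,0,0],[0,0,-3.5,0,0,0],[0,0,-5,0,0,0],[0,0,-6.5,0,0,0],[5.88,8.4,-7.4,0,0,0],[5.88,8.4,-7.4,0,0,0],[5.88,8.4,-7.4,0,0,0],[5.88,8.4,-7.4,0,0,0],[5.88,8.4,-7.4,0,0,0]]}}

```text
clock: 40.57
ee_pos: [581.5, 206.1, 208.8]
tool_rot: [0.209, 0.978, -0.0, -0.001]
force: [0.8, 0.2, -3.8]
grip_width: 28.5
```

```bash
python3 - <<'E'
from h import *
go(574.7,253.2,215,65.8)
E
```

```text
clock 40.57 pos [581.46 206.13 208.77] yawy 65.9 q6 -0.99 w 28.5 F [ 0.83  0.21 -3.79]
row [1.02, 1.61, -0.25, -0.01, -0.01, 0.01] rows needed 1.2/0.0
```

>>> {"fn": "jog_arm", "kwargs": {"series": [[1.0,1.55,0,0,0,0],[1.0,1.55,0,0,0,0],[1.0,1.55,0,0,0,0],[1.0,1.55,0,0,0,0],[1.0,1.55,0,0,0,0],[1.0,1.55,0,0,0,0]]}}

```text
clock: 41.07
ee_pos: [576.4, 248.7, 208.4]
tool_rot: [0.21, 0.978, -0.0, -0.0]
force: [0.1, 0.2, -4.0]
grip_width: 28.2
```

```bash
python3 - <<'E'
from h import *
go(574.7,253.2,150,65.8)
E
```

```text
clock 41.07 pos [576.41 248.68 208.41] yawy 65.8 q6 -0.92 w 28.2 F [ 0.07  0.18 -3.97]
row [0.14, 0.14, 2.34, -0.01, -0.0, -0.0] rows needed 1.4/0.0
```

>>> {"fn": "jog_arm", "kwargs": {"series": [[0.14,0.14,0.8,0,0,0],[0.14,0.14,1.6,0,0,0],[0.14,0.14,2.3,0,0,0],[0.14,0.14,2.45,0,0,0],[0.14,0.14,2.45,0,0,0],[0.14,0.14,2.45,0,0,0]]}}

```text
clock: 41.57
ee_pos: [575.3, 254.2, 147.8]
tool_rot: [0.209, 0.978, 0.0, 0.0]
force: [0.8, 0.1, -4.1]
grip_width: 28.2
```

```bash
python3 - <<'E'
from h import *
go(574.7,253.2,132.5,65.8)
p,im=snap("side"); cv2.imwrite("pics/z_s.png",cv2.resize(im[100:220,200:340,::-1],None,fx=5,fy=5,interpolation=cv2.INTER_CUBIC))
E
```

```text
clock 41.57 pos [575.29 254.21 147.83] yawy 65.8 q6 -0.91 w 28.2 F [ 0.77  0.09 -4.07]
row [0.01, -0.05, 0.61, 0.0, 0.0, 0.0] rows needed 0.4/0.0
```

View pics/z_s.png

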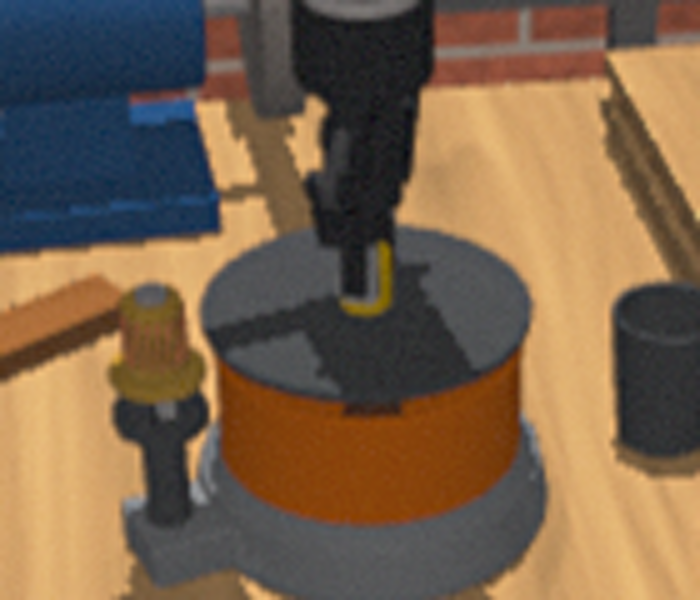

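Lid hangs level just over the rim, centred. Lowering it.

>>> {"fn": "jog_arm", "kwargs": {"series": [[0,-0.04,0.15,0,0,0],[0,-0.04,0.3,0,0,0],[0,-0.04,0.45,0,0,0],[0,-0.04,0.55,0,0,0],[0,-0.04,0.6,0,0,0],[0,-0.04,0.6,0,0,0],[0,-0.04,0.6,0,0,0]]}}

```text
clock: 42.2
ee_pos: [573.9, 254.1, 132.6]
tool_rot: [0.209, 0.978, -0.0, -0.0]
force: [-1.6, -1.7, -1.9]
grip_width: 28.2
```

>>> {"fn": "jog_arm", "kwargs": {"series": [[0,0,0.05,0,0,0],[0,0,0.05,0,0,0]]}}

```text
clock: 42.37
ee_pos: [573.9, 254.1, 132.5]
tool_rot: [0.209, 0.978, -0.0, 0.0]
force: [-4.5, -1.3, 4.4]
grip_width: 28.4
```

>>> {"fn": "jog_arm", "kwargs": {"series": [[0,0,0,0,0,0],[0,0,0,0,0,0],[0,0,0,0,0,0],[0,0,0,0,0,0],[0,0,-1,0,0,0],[0,0,-2.5,0,0,0],[0,0,-4,0,0,0],[0,0,-4,0,0,0],[0,0,-4,0,0,0]], "grip": -0.6}}

```text
clock: 43.12
ee_pos: [576.0, 254.6, 234.2]
tool_rot: [0.209, 0.978, 0.002, 0.003]
force: [-0.7, 0.8, 0.4]
grip_width: 68.1
```

```bash
python3 - <<'E'
from h import *
go(455.5,213,230,65.8)
p,im=snap("wrist","aa_w")
p,im=snap("side"); cv2.imwrite("pics/aa_s.png",cv2.resize(im[120:220,200:340,::-1],None,fx=5,fy=5,interpolation=cv2.INTER_CUBIC))
E
```

```text
clock 43.12 pos [576.   254.65 234.24] yawy 65.9 q6 -0.91 w 68.1 F [-0.72  0.78  0.43]
row [3.72, -3.49, 0.13, 0.04, 0.05, 0.02] rows needed 3.1/0.1
```

View pics/aa_s.png

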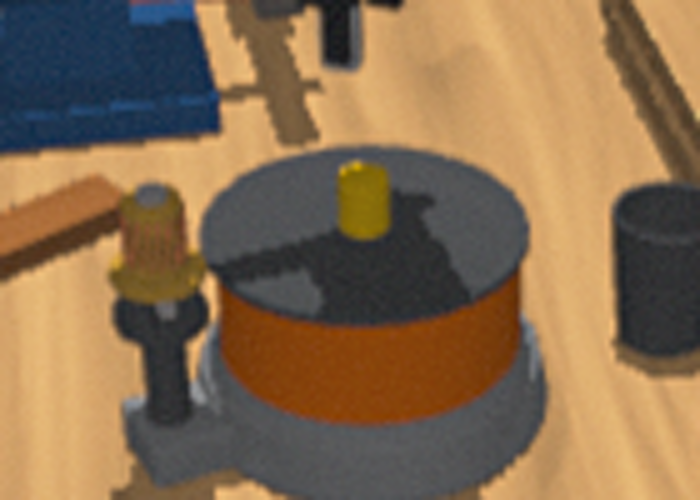

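View pics/aa_w.png

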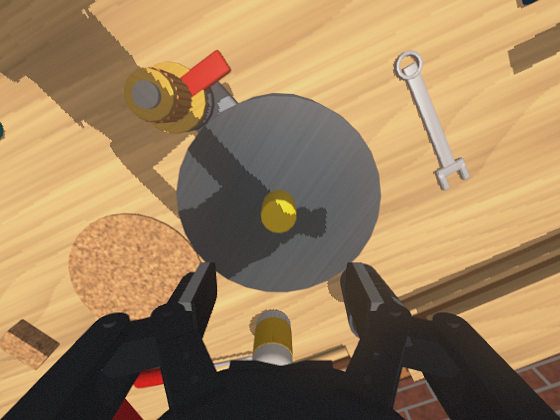

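```bash
python3 - <<'E'
from h import *
go(457.2,213.2,220,65.8)
E
```

```text
clock 43.22 pos [573.44 253.98 230.53] yawy 65.9 q6 -0.91 w 68.3 F [ 0.08  0.04 -1.35]
row [3.58, -3.39, 0.43, -0.01, -0.01, 0.02] rows needed 3.0/0.0
```

>>> {"fn": "jog_arm", "kwargs": {"series": [[3.58,-3.4,0,0,0,0],[3.58,-3.4,0,0,0,0],[3.58,-3.4,0,0,0,0],[3.58,-3.4,0.4,0,0,0],[3.58,-3.4,0.4,0,0,0],[3.58,-3.4,0.4,0,0,0],[3.58,-3.4,0.4,0,0,0]]}}

```text
clock: 43.8
ee_pos: [459.0, 213.3, 220.8]
tool_rot: [0.209, 0.978, 0.0, 0.0]
force: [-0.4, 0.0, -0.3]
grip_width: 68.1
```

```bash
python3 - <<'E'
from h import *
p,im=snap("wrist","ab_w")
s=manip.observe()["ee_pos"]; print(s,proj(p,[[s[0],s[1],173]]),proj(p,[[457.2,213.2,173]]))
go(457.2,213.2,136,65.8)
E
```

```text
[459.24 213.35 221.02] [[282.39 236.19]] [[281.01 233.82]]
clock 43.85 pos [459.24 213.35 221.02] yawy 65.9 q6 -0.94 w 68.4 F [ 0.26 -0.08 -0.18]
row [0.07, -0.04, 3.4, 0.01, 0.01, 0.02] rows needed 2.0/0.0
```

View pics/ab_w.png

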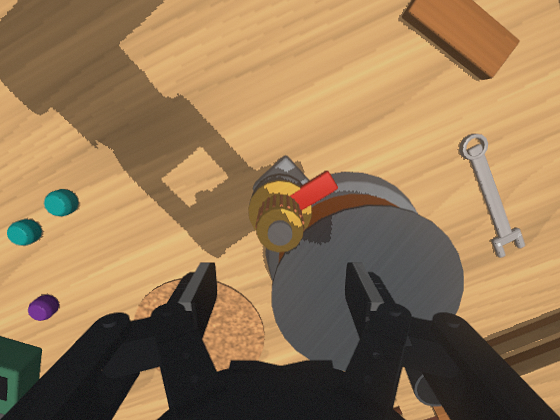

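>>> {"fn": "jog_arm", "kwargs": {"series": [[0.1,-0.07,1.2,0,0,0],[0.1,-0.07,2.4,0,0,0],[0.1,-0.07,3.1,0,0,0],[0.1,-0.07,3.4,0,0,0],[0.1,-0.07,3.4,0,0,0],[0.1,-0.07,3.4,0,0,0]]}}

```text
clock: 44.35
ee_pos: [455.8, 212.7, 136.3]
tool_rot: [0.209, 0.978, 0.0, 0.0]
force: [0.2, 0.5, 0.9]
grip_width: 68.1
```

>>> {"fn": "jog_arm", "kwargs": {"series": [[0,0,0,0,0,0],[0,0,0,0,0,0],[0,0,0,0,0,0],[0,0,0,0,0,0],[0,0,0,0,0,0]], "grip": 1}}

```text
clock: 44.77
ee_pos: [456.1, 213.3, 137.6]
tool_rot: [0.209, 0.978, 0.001, 0.002]
force: [1.2, 4.1, 6.5]
grip_width: 32.7
```

>>> {"fn": "jog_arm", "kwargs": {"series": [[0,0,-0.2,0,0,0],[0,0,-0.4,0,0,0],[0,0,-0.48,0,0,0],[0,0,-0.48,0,0,0],[0,0,-0.48,0,0,0]]}}

```text
clock: 45.18
ee_pos: [455.7, 213.2, 148.4]
tool_rot: [0.209, 0.978, 0.001, 0.001]
force: [2.9, 5.1, -4.7]
grip_width: 32.8
```

>>> {"fn": "jog_arm", "kwargs": {"series": [[0,0,0,0,0,1],[0,0,0,0,0,2],[0,0,0,0,0,3],[0,0,0,0,0,4],[0,0,0,0,0,5],[0,0,0,0,0,6],[0,0,0,0,0,7],[0,0,0,0,0,7],[0,0,0,0,0,7]]}}

```text
clock: 45.93
ee_pos: [455.1, 212.7, 148.1]
tool_rot: [0.544, 0.839, 0.0, 0.0]
force: [2.4, 3.4, -5.3]
grip_width: 32.9
```

>>> {"fn": "jog_arm", "kwargs": {"series": [[0,0,0,0,0,1],[0,0,0,0,0,2],[0,0,0,0,0,3],[0,0,0,0,0,4],[0,0,0,0,0,5],[0,0,0,0,0,6],[0,0,0,0,0,6.4],[0,0,0,0,0,6.4],[0,0,0,0,0,6.4]]}}

```text
clock: 46.68
ee_pos: [454.4, 212.6, 148.0]
tool_rot: [0.79, 0.613, -0.0, -0.0]
force: [2.4, 4.0, -5.8]
grip_width: 32.6
```

```bash
python3 - <<'E'
from h import *
go(455.5,213,136.5,-14.5)
print(manip.observe()["wrist_torque"])
E
```

```text
clock 46.68 pos [454.38 212.58 148.  ] yawy -14.4 q6 0.46 w 32.6 F [ 2.42  4.04 -5.81]
row [0.03, 0.04, 0.46, -0.01, 0.0, 0.02] rows needed 0.3/0.0
[ 0.55 -0.33  0.  ]
```

>>> {"fn": "jog_arm", "kwargs": {"series": [[0,0,0.2,0,0,0],[0,0,0.4,0,0,0],[0,0,0.48,0,0,0],[0,0,0.48,0,0,0],[0,0,0.48,0,0,0]]}}

```text
clock: 47.1
ee_pos: [454.6, 212.7, 137.5]
tool_rot: [0.79, 0.613, 0.0, -0.0]
force: [-0.6, 3.2, 9.3]
grip_width: 32.6
```

```bash
python3 - <<'E'
from h import *
go(455.5,213,136.5,-14.5)
E
```

```text
clock 47.1 pos [454.64 212.69 137.53] yawy -14.4 q6 0.47 w 32.6 F [-0.56  3.19  9.31]
row [0.02, 0.03, 0.04, 0.0, -0.0, 0.01] rows needed 0.0/0.0
```

>>> {"fn": "jog_arm", "kwargs": {"series": [[0,0,0,0,0,0],[0,0,0,0,0,0],[0,0,0,0,0,0],[0,0,0,0,0,0],[0,0,-1.5,0,0,0],[0,0,-3,0,0,0],[0,0,-4.5,0,0,0],[0,0,-5,0,0,0],[0,0,-5,0,0,0],[0,0,-5,0,0,0]], "grip": -0.6}}

```text
clock: 47.93
ee_pos: [454.5, 212.3, 261.3]
tool_rot: [0.791, 0.612, 0.0, 0.0]
force: [-1.5, -0.5, -0.5]
grip_width: 68.5
```

```bash
python3 - <<'E'
from h import *
p,im=snap("wrist","ac_w")
p,im=snap("side"); cv2.imwrite("pics/ac_s.png",cv2.resize(im[120:220,200:340,::-1],None,fx=5,fy=5,interpolation=cv2.INTER_CUBIC))
go(479,-366.5,180,45.4)
E
```

```text
clock 48.03 pos [453.33 212.02 259.5 ] yawy -14.5 q6 0.47 w 68.4 F [-0.83  0.11 -0.74]
row [-22.14, 6.8, 3.2, -0.04, -0.0, -9.98] rows needed 14.0/8.4
```

View pics/ac_s.png

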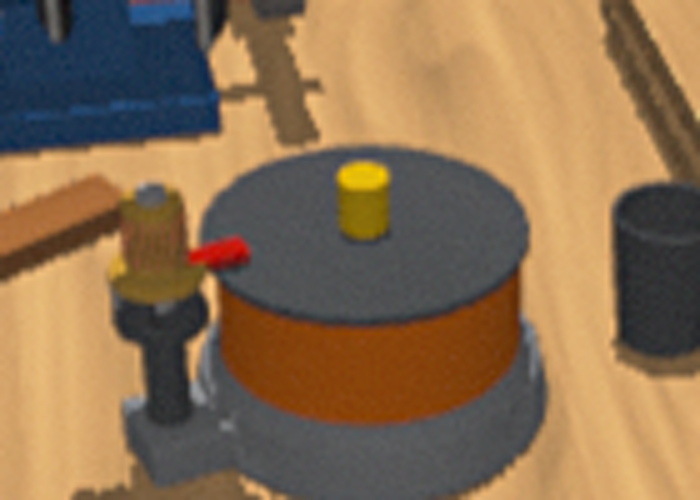

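View pics/ac_w.png

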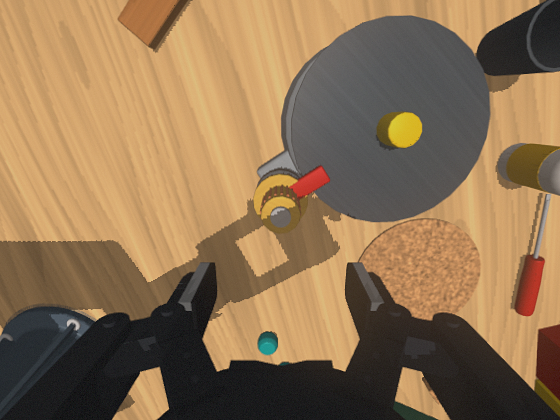

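Tongue lies over the lid (side crop (220,252)), collar at its home height, lid level. Now to the green key.

>>> {"fn": "jog_arm", "kwargs": {"series": [[-22.1,6.8,2,0,0,-10],[-22.1,6.8,2,0,0,-10],[-22.1,6.8,2,0,0,-10],[-22.1,6.8,2,0,0,-10],[-22.1,6.8,2,0,0,-10],[-22.1,6.8,2,0,0,-10],[-22.1,6.8,2,0,0,-10],[-22.1,6.8,2,0,0,-10],[-22.1,6.8,2,0,0,-10],[-22.1,6.8,2,0,0,-10]], "grip": 1}}

```text
clock: 48.87
ee_pos: [470.7, -152.6, 227.4]
tool_rot: [0.376, 0.927, 0.001, -0.002]
force: [0.4, -0.1, -0.4]
grip_width: 0.2
```

```bash
python3 - <<'E'
from h import *
go(479,-366.5,180,45.4)
E
```

```text
clock 48.87 pos [ 470.73 -152.55  227.4 ] yawy 45.8 q6 -1.34 w 0.2 F [ 0.43 -0.11 -0.38]
row [-6.21, -5.9, 1.87, -0.01, -0.05, 0.07] rows needed 5.3/0.1
```

>>> {"fn": "jog_arm", "kwargs": {"series": [[-6.1,-5.7,1.8,0,0,0],[-6.1,-5.7,1.8,0,0,0],[-6.1,-5.7,1.8,0,0,0],[-6.1,-5.7,1.8,0,0,0],[-6.1,-5.7,1.8,0,0,0],[-6.1,-5.7,1.8,0,0,0],[-6.1,-5.7,1.8,0,0,0],[-6.1,-5.7,1.8,0,0,0],[-6.1,-5.7,1.8,0,0,0],[-6.1,-5.7,1.8,0,0,0]]}}

```text
clock: 49.7
ee_pos: [481.1, -358.3, 184.4]
tool_rot: [0.378, 0.926, 0.0, -0.001]
force: [-0.1, 0.1, -1.1]
grip_width: 0.5
```

```bash
python3 - <<'E'
from h import *
p,im=snap("wrist","ad_w")
s=manip.observe()["ee_pos"]; print(s, proj(p,[[s[0],s[1],68],[480,-366.7,68]]))
for r in spot_point("wrist","key_high_top"): print(r["point"],r["confidence"],onz(p,r["point"],68)[0])
go(480,-366.7,75,45.4)
E
```

```text
[ 481.33 -358.51  184.74] [[281.53 207.5 ]
 [274.25 212.4 ]]
[271.1, 212.2] 0.63 [ 477.8  -368.66   68.  ]
[372.2, 210.2] 0.32 [ 542.44 -299.89   68.  ]
clock 49.8 pos [ 481.48 -358.82  184.98] yawy 45.6 q6 -1.62 w 0.1 F [-0.55  0.78  1.02]
row [-0.18, -0.27, 4.4, 0.0, -0.0, 0.04] rows needed 2.6/0.0
```

View pics/ad_w.png

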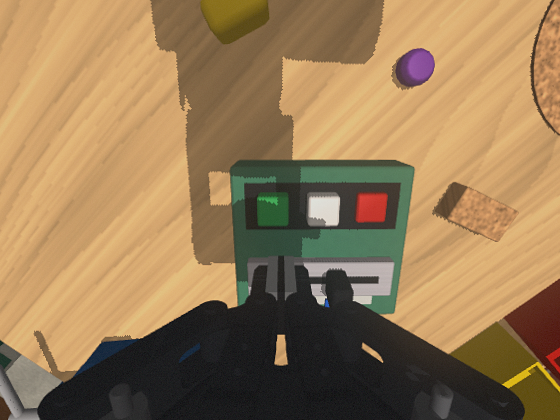

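>>> {"fn": "jog_arm", "kwargs": {"series": [[-0.12,-0.3,1.5,0,0,0],[-0.12,-0.3,3,0,0,0],[-0.12,-0.3,4.2,0,0,0],[-0.12,-0.3,4.6,0,0,0],[-0.12,-0.3,4.9,0,0,0],[-0.12,-0.3,5.1,0,0,0],[-0.12,-0.3,5.25,0,0,0],[-0.12,-0.3,5.35,0,0,0],[-0.12,-0.3,5.4,0,0,0],[-0.12,-0.3,5.4,0,0,0]]}}

```text
clock: 50.63
ee_pos: [478.4, -367.2, 55.1]
tool_rot: [0.378, 0.926, -0.0, 0.0]
force: [-5.6, 7.0, 25.5]
grip_width: 0.0
```

>>> {"fn": "jog_arm", "kwargs": {"series": [[0,0,-0.3,0,0,0],[0,0,-1,0,0,0],[0,0,-2.5,0,0,0],[-3.5,1.5,-5.5,0,0,0],[-3.5,1.5,-5.5,0,0,0],[-3.5,1.5,-5.5,0,0,0],[-3.5,1.5,-5.5,0,0,0],[-3.5,1.5,-5.5,0,0,0],[-3.5,1.5,-5.5,0,0,0]]}}

```text
clock: 51.38
ee_pos: [566.4, -401.6, 187.2]
tool_rot: [0.378, 0.926, 0.0, -0.0]
force: [-0.3, -0.1, -0.8]
grip_width: 0.2
```

>>> {"fn": "jog_arm", "kwargs": {"series": [[0,0,0,0,0,0],[0,0,0,0,0,0]]}}

```text
clock: 51.55
ee_pos: [565.3, -401.4, 185.7]
tool_rot: [0.379, 0.925, 0.001, -0.002]
force: [0.2, -0.2, -0.1]
grip_width: -0.1
```

```bash
python3 - <<'E'
from h import *
p,im=snap("wrist","ae_w")
cv2.imwrite("pics/ae_c.png",cv2.resize(im[40:280,150:430,::-1],None,fx=2.8,fy=2.4,interpolation=cv2.INTER_CUBIC))
p,im=snap("side","ae_s"); cv2.imwrite("pics/ae_sc.png",cv2.resize(im[310:420,210:370,::-1],None,fx=4.5,fy=4.5,interpolation=cv2.INTER_CUBIC))
p,im=snap("top","ae_t")
s=manip.observe();print(s["ee_pos"],s["clock"])
E
```

```text
[ 565.93 -402.04  186.21] 51.7
```

View pics/ae_c.png

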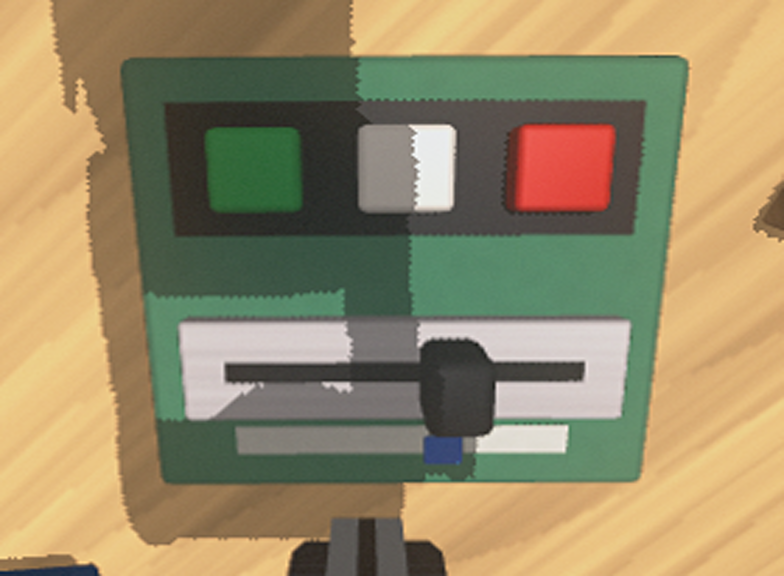

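View pics/ae_s.png

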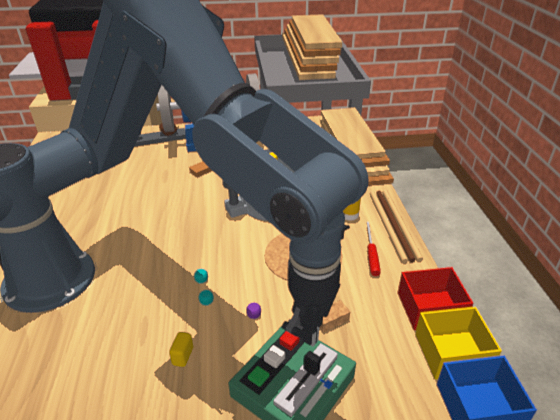

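View pics/ae_sc.png

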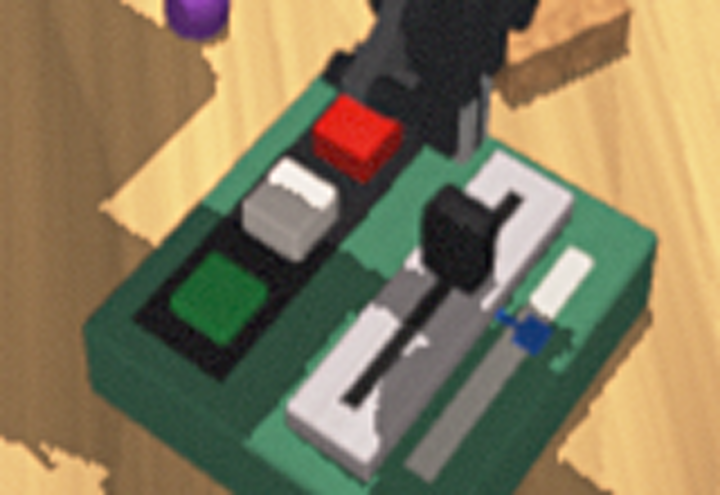

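View pics/ae_t.png

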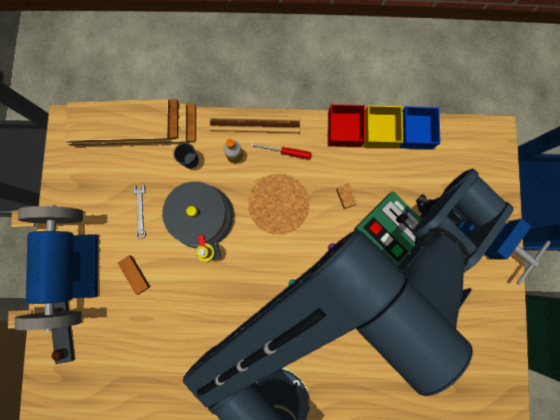

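```bash
python3 - <<'E'
from h import *
p=imaging.camera_params("wrist"); im=cv2.imread("pics/ae_w.png")
for r in range(190,220,5):
    v=im[r,290:340].astype(int).max(1); w=np.where(v<70)[0]; print(r,w[[0,-1]]+290)
b=im.astype(int); m=(b[:,:,0]>90)&(b[:,:,0]-b[:,:,2]>60)&(b[:,:,0]-b[:,:,1]>40); m[:215]=0; m[240:]=0
ys,xs=np.where(m); print(xs.min(),xs.max(),ys.min(),ys.max())
o=[544.85,-364.24]
for d in(-44.6,-44.2):
    a=np.radians(d); R=np.array([[np.cos(a),-np.sin(a)],[np.sin(a),np.cos(a)]])
    for c in (313,): print(d,(onz(p,[(c,203)],104.5)[:,:2]-o)@R, [((onz(p,[((xs.min()+xs.max())/2,226)],z)[:,:2]-o)@R).tolist() for z in (54,60)])
E
```

```text
190 [300 324]
195 [290 339]
200 [300 326]
205 [300 325]
210 [301 325]
215 [301 325]
302 314 223 232
-44.6 [[27.46 12.94]] [[[66.16369325295639, 14.539753930866794]], [[63.90012226793872, 13.944049173135886]]]
-44.2 [[27.55 12.75]] [[[66.26358669728302, 14.077493642446402]], [[63.9959121039191, 13.497605979869546]]]
```

```bash
python3 - <<'E'
from h import *
s=manip.observe(); print(s["clock"],s["force"],s["qd"])
print(manip.finish_job())
E
```

```text
51.7 [0.28 0.03 0.02] [ 0.   -0.   -0.01 -0.    0.   -0.  ]
the job is handed in; nothing more can be done
None
```

I did every step in the order asked and handed the job in at 51.7 s; no verdict was reported.

**What I did:**
- **Stop and fader:** I pressed the red key, then set the fader to the blue pointer.
- **Lid off:** I pulled the collar up, turned it 80° and dropped it home. Then I laid the lid on the mat.
- **Feet:** I stood all three brown feet in the bowl. I saw only three on the bench, and left the purple and turquoise ones alone.
- **Lid on:** I set the lid back, turned the collar to locked and dropped it home. I pressed the green key last.

**Last checks:**
- **Keys:** the pictures show green down, with red and white up.
- **Lid and collar:** the lid looked level on the rim with the tongue over it. The gripper was at the same height at the end of the drop as when it gripped the collar at home.
- **Other things:** they looked undisturbed in the top view, though the arm hid part of the bench. The arm was clear of everything.

**Where checks disagreed:** the close, straight view of the fader put it within about 0.3 mm of the pointer. The last, oblique view suggested about 1 mm. I trusted the straight view and left it.

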